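# Make up a tissue-processing basket: six cassettes, lid, bail

## Task

Make up the steel processing basket with exactly six blue cassettes lying inside it, counting the ones that are already there and leaving the spare blue ones on the bench. Then put the lid on so that it sits down level on the basket's ledge all round, and after that swing the basket's wire bail over it and press it down until it clicks home in its catch. Leave the yellow cassettes and the capped specimen jar where they are.

Things in the scene. Friction and masses are not known exactly. Their poses are not given: they have to be found in the camera images.
- basket: Stainless processing basket, fixed for loading: an open flanged pan on the bench, its rim 66 mm high. Origin at the centre of its underside, x from its front (catch side) to its back (hinge side), y across, z up.
- basket_in (a point): Centre of the basket's inner floor, 16 mm above the bench. The inner space is 116 mm (x) by 164 mm (y) and 41 mm deep up to the ledge, with 3 mm walls. Cassettes may lie in it in any way, also one on another.
- basket_ledge (a point): Centre of the plane of the lid's ledge, 57 mm above the bench. The flat ledge runs all round just outside the inner space, out to 67 mm (x) and 91 mm (y) from here, where a flared rim rises 9 mm. The lid lies on the ledge within this rim, with 4 mm of play on each side.
- bail (a joint): Wire bail hinged at the basket's back, rad: 0 = shut (caught, level over the lid), grows as it swings up and back, 1.57 upright, stop at 2.5. Starts swung back (1.9 to 2.4); stiff, it stays at any angle (up to 3 N at the grip moves it). In the last 0.09 rad a sprung ball catch resists with about 5 N at the grip, then it snaps home below 0.03 rad and stays.
- bail_grip (a point): Centre of the bail's red grip sleeve, 14 mm thick, 64 mm long along the basket's y, in the middle of the cross rod, 162 mm from the hinge line; two 7 mm arms run from the rod's ends (52 mm either side) to the hinge. Shut, it is 70 mm above the bench, 82 mm in front of the basket's centre; beside it at y = -43 mm a 27 mm tongue for the catch hangs from the rod. Axes turn with the bail.
- basket_hinge (a point): Middle of the bail's hinge line (along the basket's y), 80 mm behind the basket's centre, 70 mm above the bench.
- lid: Flat perforated metal lid, 126 mm (x) by 174 mm (y), 4 mm thick, 0.3 kg, loose on the bench, right way up. Origin at the centre of its underside. A black fin handle stands in its middle, 12 mm thick (x), 44 mm long (y), top 26 mm above the underside. On the basket its x lies along the basket's x, either way round, its underside on the ledge.
- cas1: Blue tissue cassette, a flat plastic box 40 x 28 x 7 mm, 12 g (all blue ones are alike); origin at the centre of its underside, x along its 40 mm length, z up through its top (it has slots and a white strip at the +x end). Starts on the bench.
- cas2: Blue tissue cassette, a flat plastic box 40 x 28 x 7 mm, 12 g (all blue ones are alike); origin at the centre of its underside, x along its 40 mm length, z up through its top (it has slots and a white strip at the +x end). Starts on the bench.
- cas3: Blue tissue cassette, a flat plastic box 40 x 28 x 7 mm, 12 g (all blue ones are alike); origin at the centre of its underside, x along its 40 mm length, z up through its top (it has slots and a white strip at the +x end). Starts on the bench.
- cas4: Blue tissue cassette, a flat plastic box 40 x 28 x 7 mm, 12 g (all blue ones are alike); origin at the centre of its underside, x along its 40 mm length, z up through its top (it has slots and a white strip at the +x end). Starts on the bench.
- cas5: Blue tissue cassette, a flat plastic box 40 x 28 x 7 mm, 12 g (all blue ones are alike); origin at the centre of its underside, x along its 40 mm length, z up through its top (it has slots and a white strip at the +x end). Starts on the bench.
- cas6: Blue tissue cassette, a flat plastic box 40 x 28 x 7 mm, 12 g (all blue ones are alike); origin at the centre of its underside, x along its 40 mm length, z up through its top (it has slots and a white strip at the +x end). Starts on the bench.
- cas7: Blue tissue cassette, a flat plastic box 40 x 28 x 7 mm, 12 g (all blue ones are alike); origin at the centre of its underside, x along its 40 mm length, z up through its top (it has slots and a white strip at the +x end). Starts in the basket, or is absent.
- cas8: Blue tissue cassette, a flat plastic box 40 x 28 x 7 mm, 12 g (all blue ones are alike); origin at the centre of its underside, x along its 40 mm length, z up through its top (it has slots and a white strip at the +x end). Starts in the basket, or is absent.
- yel1: Yellow cassette, same size and frame as the blue ones, on the bench among them or absent; not for this basket.
- yel2: Yellow cassette, same size and frame as the blue ones, on the bench among them or absent; not for this basket.
- jar: Specimen jar with red cap, 44 mm across and 62 mm tall, standing on the bench near the basket; a bystander. Origin at the centre of its underside.
Mind the look-alikes: they are no part of the job. There is more than one size of the lid; the one meant has the size given above.

How it is judged:
On the way, in this order (a step that is already met when the one before it is completed fails the run):
1. exactly six blue cassettes lie in the basket (height (world z) of cas7 between 0.012 and 0.053 m and horizontal distance between each of cas7, cas8 and basket_in below 0.09 m and height (world z) of cas8 between 0.012 and 0.053 m and (height (world z) of cas1 below 0.012 m or (height (world z) of cas1 below 0.053 m and horizontal distance between cas1 and basket_in below 0.09 m)) and (height (world z) of cas2 below 0.012 m or (height (world z) of cas2 below 0.053 m and horizontal distance between cas2 and basket_in below 0.09 m)) and (height (world z) of cas3 below 0.012 m or (height (world z) of cas3 below 0.053 m and horizontal distance between cas3 and basket_in below 0.09 m)) and (height (world z) of cas4 below 0.012 m or (height (world z) of cas4 below 0.053 m and horizontal distance between cas4 and basket_in below 0.09 m)) and (height (world z) of cas5 below 0.012 m or (height (world z) of cas5 below 0.053 m and horizontal distance between cas5 and basket_in below 0.09 m)) and (height (world z) of cas6 below 0.012 m or (height (world z) of cas6 below 0.053 m and horizontal distance between cas6 and basket_in below 0.09 m)) and ((not (height (world z) of cas7 above 5 m and height (world z) of basket below 9 m) and not (height (world z) of cas8 above 5 m and height (world z) of basket below 9 m)) or (height (world z) of each of cas1, cas2, cas3, cas4, cas5 above 0.012 m and height (world z) of cas6 below 0.012 m) or (height (world z) of each of cas1, cas2, cas3, cas4, cas6 above 0.012 m and height (world z) of cas5 below 0.012 m) or (height (world z) of each of cas1, cas2, cas3, cas5, cas6 above 0.012 m and height (world z) of cas4 below 0.012 m) or (height (world z) of each of cas1, cas2, cas4, cas5, cas6 above 0.012 m and height (world z) of cas3 below 0.012 m) or (height (world z) of each of cas1, cas3, cas4, cas5, cas6 above 0.012 m and height (world z) of cas2 below 0.012 m) or (height (world z) of each of cas2, cas3, cas4, cas5, cas6 above 0.012 m and height (world z) of cas1 below 0.012 m)) and ((height (world z) of cas7 above 5 m and height (world z) of basket below 9 m) or (height (world z) of cas8 above 5 m and height (world z) of basket below 9 m) or (height (world z) of each of cas1, cas2, cas3, cas4 above 0.012 m and height (world z) of each of cas5, cas6 below 0.012 m) or (height (world z) of each of cas1, cas2, cas3, cas5 above 0.012 m and height (world z) of each of cas4, cas6 below 0.012 m) or (height (world z) of each of cas1, cas2, cas3, cas6 above 0.012 m and height (world z) of each of cas4, cas5 below 0.012 m) or (height (world z) of each of cas1, cas2, cas4, cas5 above 0.012 m and height (world z) of each of cas3, cas6 below 0.012 m) or (height (world z) of each of cas1, cas2, cas4, cas6 above 0.012 m and height (world z) of each of cas3, cas5 below 0.012 m) or (height (world z) of each of cas1, cas2, cas5, cas6 above 0.012 m and height (world z) of each of cas3, cas4 below 0.012 m) or (height (world z) of each of cas1, cas3, cas4, cas5 above 0.012 m and height (world z) of each of cas2, cas6 below 0.012 m) or (height (world z) of each of cas1, cas3, cas4, cas6 above 0.012 m and height (world z) of each of cas2, cas5 below 0.012 m) or (height (world z) of each of cas1, cas3, cas5, cas6 above 0.012 m and height (world z) of each of cas2, cas4 below 0.012 m) or (height (world z) of each of cas1, cas4, cas5, cas6 above 0.012 m and height (world z) of each of cas2, cas3 below 0.012 m) or (height (world z) of each of cas2, cas3, cas4, cas5 above 0.012 m and height (world z) of each of cas1, cas6 below 0.012 m) or (height (world z) of each of cas2, cas3, cas4, cas6 above 0.012 m and height (world z) of each of cas1, cas5 below 0.012 m) or (height (world z) of each of cas2, cas3, cas5, cas6 above 0.012 m and height (world z) of each of cas1, cas4 below 0.012 m) or (height (world z) of each of cas2, cas4, cas5, cas6 above 0.012 m and height (world z) of each of cas1, cas3 below 0.012 m) or (height (world z) of each of cas3, cas4, cas5, cas6 above 0.012 m and height (world z) of each of cas1, cas2 below 0.012 m))), for 0.2 s.
2. the lid sits level on the ledge (x of lid in the frame of basket between -0.007 and 0.007 m and y of lid in the frame of basket between -0.007 and 0.007 m and z of lid in the frame of basket between 0.053 and 0.06 m and angle between lid's own z axis and vertical below 0.04 rad and linear speed of lid below 0.02 m/s), for 0.2 s.
3. the bail is shut and caught (value of joint bail below 0.03 rad), for 0.2 s.
At the end, for the whole second after the job is handed in: Exactly six blue cassettes lie inside the basket below its ledge, the spare blue and the yellow ones lie on the bench; the lid lies on the ledge within 7 mm of central, 3 mm of its seated height and 0.04 rad of level; the bail is caught, below 0.03 rad (all of step 1 and all of step 2 and linear speed of each of cas1, cas2, cas3, cas4, cas5, cas6 below 0.02 m/s and height (world z) of each of yel1, yel2 below 0.02 m and value of joint bail below 0.03 rad); the robot touches nothing.
It fails at once if a yellow cassette is carried or pushed more than 4 cm away (distance of any of yel1, yel2 from where it was at the start of the episode above 0.04 m).
It fails at once if the specimen jar is knocked over or pushed more than 4 cm away (distance of jar from where it was at the start of the episode above 0.04 m or angle between jar's own z axis and vertical above 0.5 rad).
Of cas7, cas8 only 1 to 2 are there at a start; the rules pass over those that are not, and their reading is None.
Of yel1, yel2 only 1 to 2 are there at a start; the rules pass over those that are not, and their reading is None.
At some moment in a run one of cas1, cas2, cas3, cas4, cas5, cas6, lid may be knocked a few centimetres aside while the robot is not near it.
Once in a run the grip may slacken for a moment while it holds something.
It also fails if it takes over 210 s, if anything falls off the work surface, if the arm or the gripper's body presses on something with over 40 N, if the wrist force passes 120 N, or if a joint passes its speed limit or range.

## Robot

A 7-joint arm with a two-finger parallel gripper is mounted at the origin on the work surface. World frame = base frame: x ahead of the robot, y to its left, z up, the work surface at z = 0. Lengths are in m, angles in rad, forces in N, time in s.
With the tool pointing down it reaches from about 0.4 to 0.875 m from the base axis. Payload 19.3 kg.
Tool frame: the origin (TCP) lies between the finger pads; the fingertips stand r.tip_reach ahead of it and the grasp point (between the pads) lies 5 mm behind it (r.tip_reach is the distance from the TCP to the fingertips, in m); z points along the fingers, x is the direction in which the jaws open and shut, and the axes are right-handed (so a half turn about z gives the same grasp; the last joint's range is limited). The gripper opens to 85 mm and grips with 20 to 120 N. Pads are 22 mm wide; open, the fingers measure 114 mm over their backs; the gripper's body (76 mm by 85 mm) begins 54 mm behind the grasp point. The pads swing forward as they close: fully open they stand 13 mm farther back than shut.
Start: joints at [-1.388, 0.521, -0.036, 1.599, 0.021, 1.021, -0.113], TCP at [0.156, 0.605, 0.245] pointing down, gripper open.
Joint ranges: [-2.91, 2.91], [-0.3, 2.13], [-1.5, 1.42], [0.17, 2.43], [-1.26, 4.41], [0.16, 1.93], [-2.52, 2.52]. Speed limits (rad/s): [1.89, 1.89, 2.39, 2.39, 3.01, 3.01, 3.01].

## Interface

Orientations are given as [roll, pitch, yaw] about the fixed x, y, z axes, in that order (R = Rz(yaw) Ry(pitch) Rx(roll)).
In Python, from plant import r gives the robot as it stands.
- The arm moves only by the tool carry_out, never from a script. Its argument "steps" is a list of rows, each a list of 2 entries, a list of its own where there are three numbers: the shift along the tool's x, y, z in mm, then the turn about the tool's z in degrees. A call has 1 to 10 rows; each row shifts and turns the pose as measured when the row begins, along the tool's axes as they then stand; what a row does not reach is not made up. A row lasts 1/10 s, in which the tool goes at most 50 mm and 8.59 degrees, less where a joint would pass 70% of its speed; a pose out of reach is approached as far as the arm can. A call with a gripper value outside its range is refused whole. "jaw" is the gripper command: -1 is shut, 1 is fully open, values between are in proportion, set as the call begins (left out, the last holds). The fingers move at their own pace and stop on an object; "newtons" is the grip in N (left out, the last holds). Time passes only in rows, so rows that do not move let the fingers close. It gives the time, the measured TCP pose, the force and the opening at its end, in the units of the state.
- r.sense(): the state, without advancing time (a new reading comes with each control period).
- r.capture(name): name is "side" or "top"; returns a dict with "color" (400x640x3 uint8, red, green, blue), "fx", "fy", "cx", "cy" (pixels), "xyz" and "attitude" of the camera in the world. Camera axes: x right, y down, z forward; pixel columns grow to the right and rows downward; lengths in m; the calibration is good to about 2 mm. A picture is of the moment at which its call begins. There is no depth.
- r.hand_in(): hands the job in, once; it reports no verdict.
The state is a dict: "clock": time; "q": joint angles; "qd": joint speeds; "tau": joint torques, N m; "tool_pos": TCP position; "eef_rot": TCP orientation; "force": force on the tool from outside, world axes, zero at the start; "moment": the same for the moment, N m; "opening": finger opening in m.
Only numpy, scipy, OpenCV 4.12 (cv2) and the standard library are available. Lean on these libraries where they do the work, as an engineer would, in place of code of your own. Each camera call takes 0.05 s, during which the arm holds its last target.

## Working session

There is one attempt and no reset: what is moved stays moved. The work goes in short steps, Python scripts to look and compute and a tool call to move; the robot and the scene stay as the last step left them, time stands still between calls to the robot, and variables do not carry over. Pictures are saved under pics/ and viewed, and the job is handed in when it is done.

Besides the shell and the picture viewer there is one more tool, called after "Request:" as name(argument=value, ...) on one line, values as JSON. carry_out: Moves the arm, as the interface text tells. Its arguments: {"type":"object","properties":{"steps":{"type":"array","items":{"type":"array"}},"jaw":{"type":"number"},"newtons":{"type":"number"}},"required":["steps"]}

```bash
mkdir -p pics; ls
cat > h.py <<'E'
import numpy as np, cv2
from plant import r
from scipy.spatial.transform import Rotation as Ro
def cap(n,f=None):
    c=r.capture(n)
    if f: cv2.imwrite('pics/'+f+'.png',c['color'][:,:,::-1])
    return c
E
python3 - <<'E'
from h import *
s=r.sense();print(s);print(r.tip_reach)
for n in('side','top'):
    c=cap(n,n+'0');print(n,{k:v for k,v in c.items() if k!='color'})
E
```

```text
pics
{'clock': 0.0, 'q': array([-1.38816705,  0.52200093, -0.03635764,  1.5999737 ,  0.02120176,
        1.02110745, -0.1128003 ]), 'qd': array([-0.00097366, -0.00200446,  0.00222732,  0.00148782, -0.00061795,
        0.00037297,  0.00022286]), 'tau': array([ 1.63746241e-03, -9.27082300e+01,  1.98024295e+00, -3.69943929e+01,
        1.78716896e-02,  8.14045896e-03,  7.54674420e-05]), 'tool_pos': array([0.15628023, 0.60482725, 0.24474582]), 'eef_rot': array([3.14152775e+00, 1.10253652e-03, 1.31798326e+00]), 'force': array([0.89413153, 0.20751817, 0.01461056]), 'moment': array([ 0.05188067, -0.04992156, -0.01704307]), 'opening': 0.08539885153309074}
0.014
side {'fx': 480.4198455428874, 'fy': 480.4198455428874, 'cx': 324.93502017674655, 'cy': 188.5005907588906, 'xyz': array([-0.17845559, -0.74938046,  0.87007041]), 'attitude': array([-2.24852988,  0.01400056, -0.72043217])}
top {'fx': 489.02481538986973, 'fy': 489.02481538986973, 'cx': 313.01675052707185, 'cy': 197.41779761656022, 'xyz': array([ 0.375592  , -0.00403147,  1.12450049]), 'attitude': array([-3.05817614, -0.01468014, -1.58928795])}
```

View pics/side0.png

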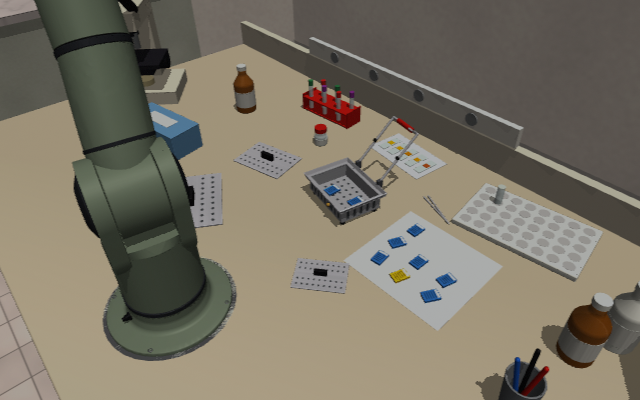

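View pics/top0.png

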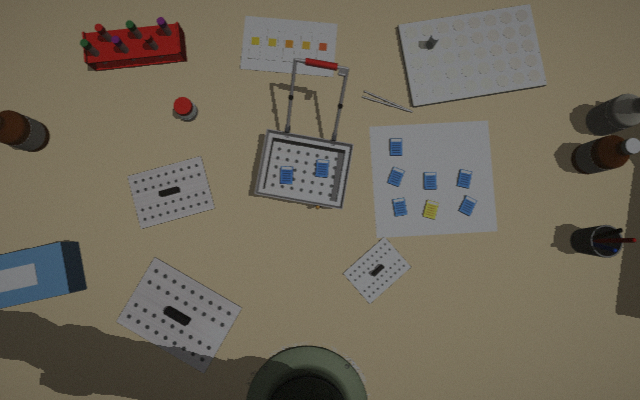

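The top view shows the basket at (305,168) with 2 blue cassettes inside, at (287,175) and (321,169). Six blue ones lie on the white sheet, with one yellow at (430,210). The bail is swung back with its red grip at (321,64), and the jar is at (185,108). There are three possible lids: (171,192), (180,313) and (377,270). Next I'll measure these.

```bash
cat >> h.py <<'E'
def ray(c,u,v):
    R=Ro.from_euler('xyz',c['attitude']).as_matrix()
    d=R@np.array([(u-c['cx'])/c['fx'],(v-c['cy'])/c['fy'],1.0])
    return np.array(c['xyz']),d
def onz(c,u,v,z):
    o,d=ray(c,u,v); return o+d*(z-o[2])/d[2]
def proj(c,p):
    R=Ro.from_euler('xyz',c['attitude']).as_matrix()
    q=R.T@(np.array(p)-c['xyz']); return np.array([c['cx']+c['fx']*q[0]/q[2],c['cy']+c['fy']*q[1]/q[2]])
def tri(c1,p1,c2,p2):
    o1,d1=ray(c1,*p1);o2,d2=ray(c2,*p2)
    A=np.stack([d1,-d2],1);t=np.linalg.lstsq(A,o2-o1,rcond=None)[0]
    a=o1+t[0]*d1;b=o2+t[1]*d2
    return (a+b)/2,np.linalg.norm(a-b)
def hsv(c): return cv2.cvtColor(c['color'],cv2.COLOR_RGB2HSV)
def blobs(m,amin,amax=1e9):
    cs,_=cv2.findContours(m.astype(np.uint8),cv2.RETR_EXTERNAL,cv2.CHAIN_APPROX_NONE)
    return [k for k in cs if amin<=cv2.contourArea(k)<=amax]
def rect(c,k,z):
    P=np.array([onz(c,u,v,z)[:2] for u,v in k[:,0].astype(float)])*1000
    (x,y),(w,h),a=cv2.minAreaRect(P.astype(np.float32))
    if w<h: w,h,a=h,w,a+90
    return x,y,w,h,(a+90)%180-90   # long axis angle deg, world
def cassettes(c,z=0.007,yel=False):
    H=hsv(c)
    if yel: m=(H[...,0]>18)&(H[...,0]<34)&(H[...,1]>170)
    else: m=(H[...,0]>98)&(H[...,0]<118)&(H[...,1]>110)
    return [(rect(c,k,z),cv2.boundingRect(k)) for k in blobs(m,40,600)]
E
python3 - <<'E'
from h import *
t=cap('top');s=cap('side')
for n,c in(('top',t),('side',s)):
  for yel in(0,1):
    for q,b in cassettes(c,yel=yel): print(n,yel,np.round(q,1),b)
H=hsv(t)
m=(H[...,1]<45)&(H[...,2]>90)
cv2.imwrite('pics/m0.png',m.astype(np.uint8)*255)
for k in blobs(m,800): print('grey',np.round(rect(t,k,.004),1),cv2.boundingRect(k))
big=cv2.resize(t['color'][100:380,100:500],None,fx=2,fy=2,interpolation=cv2.INTER_CUBIC)
cv2.imwrite('pics/crop0.png',big[:,:,::-1])
E
```

```text
top 0 [ 440.8 -220.2   31.9   27.3    7.6] (393, 201, 14, 15)
top 0 [ 441.5 -375.2   30.2   26.7  -27.8] (459, 199, 16, 17)
top 0 [ 501.  -291.7   30.7   25.5   -2.1] (424, 175, 12, 14)
top 0 [ 504.  -371.    31.6   26.9  -12.4] (457, 172, 14, 16)
top 0 [ 511.2 -211.8   31.7   26.1  -23.4] (388, 170, 15, 16)
top 0 [518.1  39.1  30.1  27.6  -0.9] (280, 170, 13, 14)
top 0 [533.1 -42.7  32.4  27.7  -6.7] (315, 162, 13, 15)
top 0 [ 580.4 -215.6   28.6   25.6   -1.8] (390, 142, 12, 13)
side 0 [ 418.3 -610.8   73.7   11.6   29.2] (513, 357, 8, 35)
side 0 [ 442.7 -380.2   38.9   30.3  -28.2] (421, 289, 20, 14)
side 0 [ 505.3 -375.4   39.9   29.1  -14.7] (436, 274, 21, 14)
side 0 [ 500.9 -295.9   39.8   28.7   -0.8] (409, 256, 19, 14)
side 0 [ 441.4 -223.2   39.9   26.5    8.5] (371, 252, 18, 13)
side 0 [ 512.4 -217.2   39.6   31.1  -21.2] (388, 237, 19, 11)
side 0 [ 579.7 -219.3   38.8   29.4    0.6] (407, 225, 18, 12)
side 0 [542.4 -30.2  35.6  21.8  -5.4] (347, 197, 14, 8)
side 0 [530.4  48.   36.2  32.4  -1.6] (324, 185, 16, 10)
side 1 [ 435.1 -295.1   38.7   28.7  -16.8] (390, 270, 20, 13)
grey [210.9 284.2 231.1 166.8  59.2] (116, 257, 126, 101)
grey [487.6 304.  175.3 126.5 -75.2] (127, 156, 88, 73)
grey [535.4  -2.  192.4 141.   79. ] (258, 133, 92, 73)
grey [ 434.8 -262.6  406.4  361.2    2.1] (343, 120, 155, 184)
grey [829.1  28.7 222.1 131.2  84.3] (240, 16, 98, 58)
grey [ 803.7 -405.4  322.9  201.2  -81.5] (398, 4, 149, 102)
```

View pics/crop0.png

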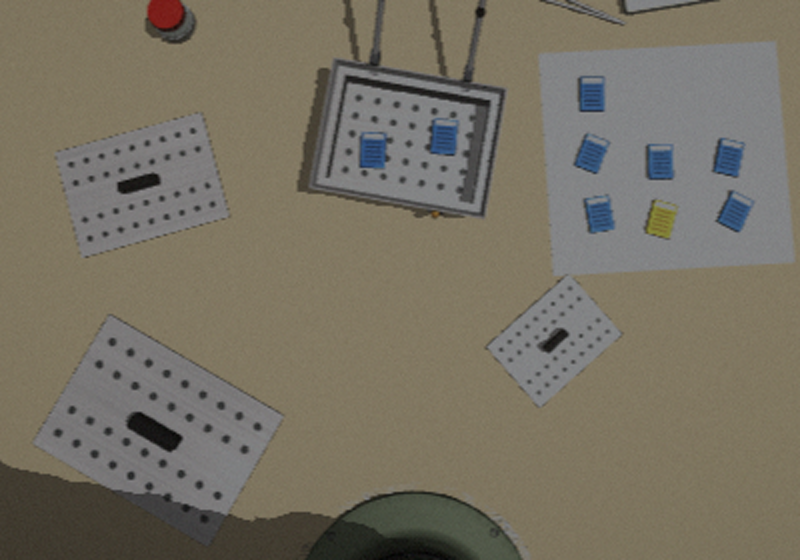

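View pics/m0.png

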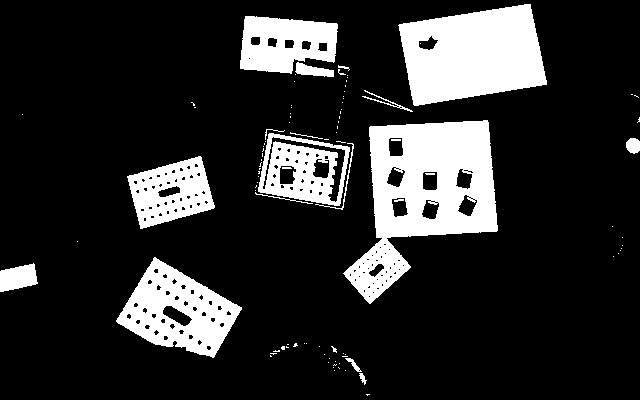

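The lid I want is the one at (171,192): it measures 175x126 mm. The one at (180,313) is too large and (377,270) is too small. Next is the exact basket pose.

Run:
```python
from h import *
t=cap('top');s=cap('side')
a=cv2.resize(t['color'][50:220,245:365],None,fx=5,fy=5,interpolation=cv2.INTER_CUBIC)[:,:,::-1]
b=cv2.resize(s['color'][105:230,295:425],None,fx=6,fy=6,interpolation=cv2.INTER_CUBIC)[:,:,::-1]
a=cv2.convertScaleAbs(a[:],alpha=1.3);cv2.imwrite('pics/ba.png',a[350:]);cv2.imwrite('pics/ba2.png',a[:400]);cv2.imwrite('pics/bb.png',b[:600])
cv2.imwrite('pics/bb2.png',b[200:])
# lid in side
H=hsv(s);m=(H[...,1]<50)&(H[...,2]>90)
for k in blobs(m,400): print('grey side',np.round(rect(s,k,.004),1),cv2.boundingRect(k))
for n,c in(('t',t),('s',s)):
    H=hsv(c); red=((H[...,0]<6)|(H[...,0]>174))&(H[...,1]>150)&(H[...,2]>70)
    for k in blobs(red,15): print(n,'red',cv2.minAreaRect(k))
```

```text
grey side [ 690.3 -705.4  162.3   42.9   21.9] (615, 300, 25, 54)
grey side [-303.9  144.   428.5   84.2   89.9] (0, 270, 60, 130)
grey side [ -0.3 -16.6 285.7 233.1 -13.7] (103, 256, 133, 98)
grey side [ 433.6 -265.9  404.3  362.     2.2] (290, 211, 213, 120)
grey side [ 816.8 -398.3  329.1  226.9  -83.5] (452, 183, 151, 99)
grey side [238.6 263.7 235.2 103.2  59.5] (186, 173, 37, 55)
grey side [ 23.8 557.5 278.2  53.6  80. ] (72, 159, 36, 53)
grey side [586.3  49.4 216.2 173.9  78.9] (303, 157, 85, 55)
grey side [128.2 507.3 210.4 161.1  78.4] (96, 154, 67, 50)
grey side [486.  299.9 177.5 129.6 -75.2] (233, 142, 69, 37)
grey side [246.2 513.1 267.5  54.4  76.3] (150, 138, 32, 48)
grey side [807.7  27.2 253.5 231.2 -11.2] (359, 131, 88, 49)
grey side [477.1 986.9 308.8 139.5  56.3] (145, 68, 40, 37)
grey side [ 290.3 1160.6  897.4   78.2   75. ] (83, 45, 36, 97)
grey side [2013.6  391.4  871.2  260.9   27.8] (479, 0, 64, 67)
grey side [1311.6  415.1 1864.3  787.8   55.6] (309, 0, 331, 209)
grey side [1090.5 1314.9  943.2  570.9   59.7] (190, 0, 130, 59)
grey side [ 527.9 2038.9  64
[... 242 characters left out ...]
61084)
t red ((137.97560119628906, 63.780487060546875), (3.312946319580078, 84.59056091308594), 83.6598129272461)
t red ((98.5, 27.0), (6.0, 7.0), 90.0)
t red ((131.231689453125, 42.58536911010742), (31.031261444091797, 97.29019165039062), 83.6598129272461)
s red ((535.411865234375, 380.8529357910156), (4.989400863647461, 36.335853576660156), 40.601295471191406)
s red ((320.5, 128.5), (9.0, 11.0), 90.0)
s red ((404.7973327636719, 124.2837905883789), (18.832117080688477, 4.184914588928223), 35.53767776489258)
s red ((338.0, 94.0), (6.0, 4.0), 90.0)
s red ((330.5660095214844, 107.52787780761719), (62.09221267700195, 25.71309471130371), 22.89055061340332)
s red ((323.0, 81.5), (5.0, 4.0), 90.0)
```

View pics/ba.png

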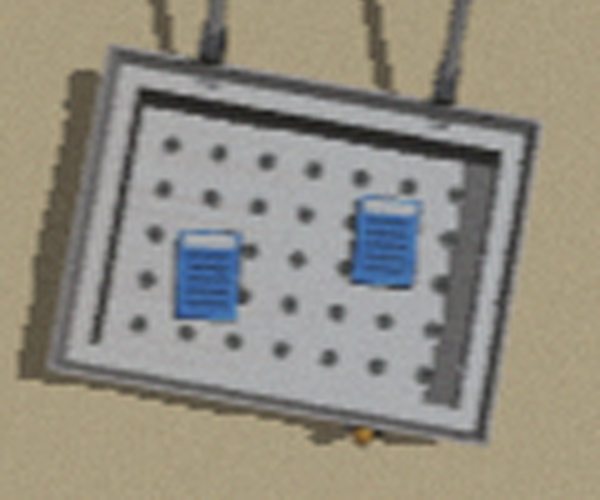

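View pics/bb2.png

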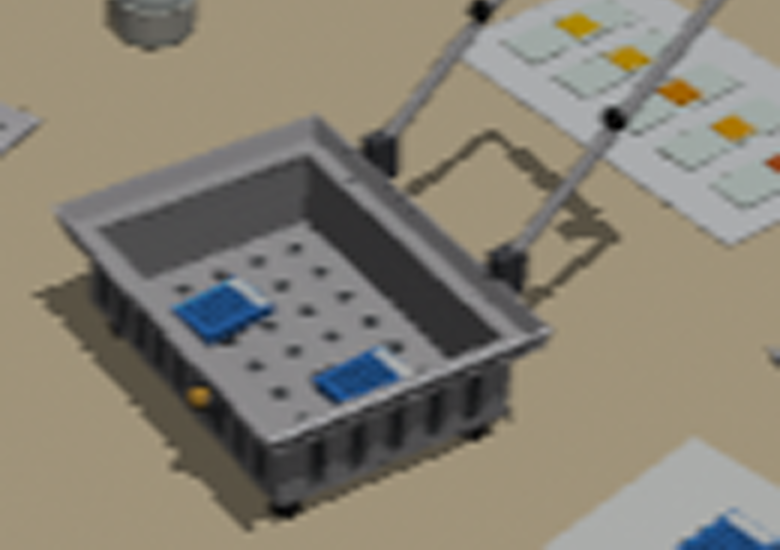

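Run:
```python
from h import *
t=cap('top');s=cap('side')
T=np.array([(108,47),(540,121),(490,440),(50,368)])/5+[245,120]-.4
S=np.array([(315,118),(550,335),(270,442),(58,210)])/6+[295,105+200/6]-.4
P=[]
for a,b in zip(T,S):
    p,e=tri(t,a,s,b);P.append(p);print('tri',np.round(p*1000,1),round(e*1000,1))
for n,c,Q in(('t',t,T),('s',s,S)):
    W=np.array([onz(c,*q,.066)for q in Q])*1000
    y=W[0]-W[1]+W[3]-W[2]; x=W[0]-W[3]+W[1]-W[2]
    print(n,np.round(W.mean(0),1),'yang',np.degrees(np.arctan2(y[1],y[0]))-90,'xang',np.degrees(np.arctan2(x[1],x[0])),np.linalg.norm(x)/2,np.linalg.norm(y)/2)
p,e=tri(t,(320.98,63.13),s,(404.8,124.28));print('grip',p,e)
# inner floor cassettes
for n,c in(('t',t),('s',s)):
  for q,b in cassettes(c,.023):
    if 200<b[0]<350: print(n,np.round(q,1))
# lid handle + ledge inner corners (z .057)
```

```text
tri [618.1  78.6  60.9] 1.8
tri [ 581.9 -111.2   60.1] 1.0
tri [440.1 -84.7  64.4] 1.3
tri [477.  104.7  62. ] 3.5
t [528.1  -2.8  66. ] yang -10.52768106120061 xang -10.466073400627948 142.8439103573647 192.95918035065534
s [526.1  -7.3  66. ] yang -11.17984231390649 xang -11.611488537807853 141.53136426679785 190.7534810080848
grip [ 0.71979148 -0.04005562  0.18485275] 0.00043195171396229686
t [517.2  38.4  32.   27.2  -1. ]
t [530.7 -41.2  29.9  27.3  -1.2]
s [528.5 -43.6  33.8  21.4  -4.9]
s [517.3  33.2  35.5  31.8  -1.6]
```

```bash
cat >> h.py <<'E'
def plan(x,y,z,yaw,n=None,step=45.):
    """print rows to go in straight line to x,y,z mm, yaw deg"""
    s=r.sense();p=np.array(s['tool_pos'])*1000
    y0=np.degrees(s['eef_rot'][2]); d=np.array([x,y,z])-p
    dy=(yaw-y0+180)%360-180
    N=n or int(max(1,np.ceil(np.linalg.norm(d)/step),np.ceil(abs(dy)/8.)))
    print('at',np.round(p,1),round(y0,1),'roll/pitch',np.round(np.degrees(s['eef_rot'][:2]),1),'open',round(s['opening']*1000,1),'F',np.round(s['force'],1),'t',round(s['clock'],1),'need',np.round(d),round(dy,1),'N',N)
    rows=[]
    for i in range(N):
        a=np.radians(y0+dy*i/N); R=np.array([[np.cos(a),np.sin(a),0],[np.sin(a),-np.cos(a),0],[0,0,-1]])
        q=R.T@(d/N); rows.append([[int(round(v)) for v in q],round(-dy/N,1)])
    for i in range(0,N,10): print(str(rows[i:i+10]).replace(' ',''))
E
python3 -c "
from h import *
plan(470,260,240,20)"
```

```text
at [156.4 605.1 245.2] 75.5 roll/pitch [180.   0.] open 85.7 F [ 1.1 -0.6 -0.1] t 0.4 need [ 314. -345.   -5.] -55.5 N 11
[[[-23,35,0],np.float64(5.0)],[[-20,37,0],np.float64(5.0)],[[-17,39,0],np.float64(5.0)],[[-13,40,0],np.float64(5.0)],[[-10,41,0],np.float64(5.0)],[[-6,42,0],np.float64(5.0)],[[-2,42,0],np.float64(5.0)],[[2,42,0],np.float64(5.0)],[[5,42,0],np.float64(5.0)],[[9,41,0],np.float64(5.0)]]
[[[13,40,0],np.float64(5.0)]]
```

Request:
carry_out(steps=[[[-23, 35, 0], 5], [[-20, 37, 0], 5], [[-17, 39, 0], 5], [[-13, 40, 0], 5], [[-10, 41, 0], 5], [[-6, 42, 0], 5], [[-2, 42, 0], 5], [[2, 42, 0], 5], [[5, 42, 0], 5], [[9, 41, 0], 5]], jaw=0.2, newtons=25)

```text
clock: 1.4
tool_pos: [0.4425, 0.2833, 0.2446]
eef_rot: [-3.137, -0.001, 0.422]
force: [0.5, 1.1, 0.7]
opening: 0.0516
```

```bash
sed -i 's/round(-dy\/N,1)/float(round(-dy\/N,1))/' h.py; python3 -c "
from h import *
plan(582,-217,150,-91)"
```

```text
at [442.5 283.3 244.6] 24.2 roll/pitch [-179.8   -0. ] open 51.6 F [0.5 1.1 0.7] t 1.4 need [ 140. -500.  -95.] -115.2 N 15
[[[-5,34,6],7.7],[[-1,35,6],7.7],[[4,34,6],7.7],[[9,34,6],7.7],[[13,32,6],7.7],[[17,30,6],7.7],[[21,27,6],7.7],[[25,24,6],7.7],[[28,21,6],7.7],[[30,17,6],7.7]]
[[[32,13,6],7.7],[[34,8,6],7.7],[[34,4,6],7.7],[[35,-1,6],7.7],[[34,-5,6],7.7]]
```

Request:
carry_out(steps=[[[-5, 34, 0], 7.7], [[-1, 35, 0], 7.7], [[4, 34, 0], 7.7], [[9, 34, 0], 7.7], [[13, 32, 0], 7.7], [[17, 30, 0], 7.7], [[21, 27, 0], 7.7], [[25, 24, 0], 7.7], [[28, 21, 0], 7.7], [[30, 17, 0], 7.7]])

```text
clock: 2.4
tool_pos: [0.5318, -0.0667, 0.2447]
eef_rot: [-3.134, 0.003, -0.978]
force: [1.5, 0.6, 0.0]
opening: 0.0513
```

Request:
carry_out(steps=[[[32, 13, 20], 7.7], [[34, 8, 20], 7.7], [[34, 4, 20], 7.7], [[35, -1, 20], 7.7], [[34, -5, 20], 7.7]])

```text
clock: 2.9
tool_pos: [0.5703, -0.2422, 0.143]
eef_rot: [-3.131, 0.008, -1.676]
force: [1.2, -0.5, -0.1]
opening: 0.0514
```

```bash
python3 -c "
from h import *
plan(582,-217.5,60,-91)
t=cap('top','t1');s=cap('side','s1')
for n,c in(('t',t),('s',s)):
  for q,b in cassettes(c): print(n,np.round(q,1),b)
"
```

```text
at [ 570.3 -242.2  143. ] -96.0 roll/pitch [-179.4    0.5] open 51.4 F [ 1.2 -0.5 -0.1] t 2.9 need [ 12.  25. -83.] 5.0 N 2
[[[-13,-5,42],-2.5],[[-13,-5,42],-2.5]]
t [ 441.5 -375.2   30.2   26.7  -27.8] (459, 199, 16, 16)
t [ 504.  -370.9   32.2   26.7  -13.8] (457, 173, 14, 15)
t [523.8  37.9  25.3  18.5  89.1] (281, 170, 12, 9)
s [ 418.2 -610.6   73.6   10.8   27.6] (513, 357, 8, 35)
s [ 443.1 -380.4   37.8   30.3  -28.2] (421, 289, 20, 14)
s [ 505.3 -375.4   39.9   29.1  -14.7] (436, 274, 21, 14)
s [ 500.9 -295.9   39.8   28.7   -0.8] (409, 256, 19, 14)
s [ 441.4 -223.2   39.9   26.5    8.5] (371, 252, 18, 13)
s [ 512.4 -217.2   39.6   31.1  -21.2] (388, 237, 19, 11)
s [ 579.7 -219.3   38.8   29.4    0.6] (407, 225, 18, 12)
s [541.6 -30.3  34.9  21.8  -4.9] (347, 197, 14, 8)
s [529.4  47.7  38.9  32.2  -3.3] (324, 185, 16, 11)
```

Request:
carry_out(steps=[[[-13, -5, 40], -2.5], [[-12, -5, 40], -2.5], [[0, 0, 0], 0]])

```text
clock: 3.3
tool_pos: [0.5819, -0.2213, 0.0596]
eef_rot: [-3.133, 0.005, -1.591]
force: [-0.9, 0.8, 0.5]
opening: 0.0513
```

```bash
python3 -c "
from h import *
plan(582,-217.5,22,-91)
s=cap('side')
cv2.imwrite('pics/s2.png',cv2.resize(s['color'][170:290,330:490],None,fx=4.5,fy=4.5,interpolation=cv2.INTER_CUBIC)[:,:,::-1])
"
```

```text
at [ 581.9 -221.3   59.6] -91.2 roll/pitch [-179.5    0.3] open 51.3 F [-0.9  0.8  0.5] t 3.3 need [  0.   4. -38.] 0.2 N 1
[[[-4,0,38],-0.2]]
```

View pics/s2.png

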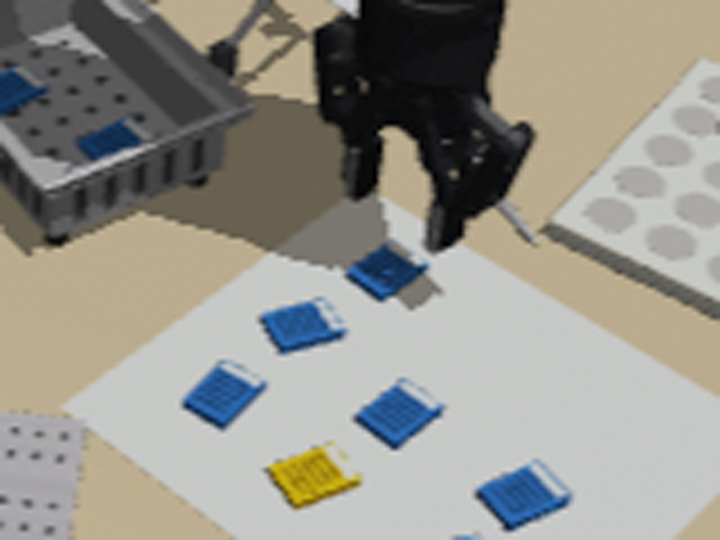

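The fingers straddle the cassette at crop (387,270), about 45 mm above it. I'll go down.

Request:
carry_out(steps=[[[-4, 0, 30], 0], [[0, 0, 12], 0], [[0, 0, 0], 0]])

```text
clock: 3.65
tool_pos: [0.5849, -0.2216, 0.0257]
eef_rot: [-3.125, 0.0, -1.597]
force: [-0.3, 0.2, -0.0]
opening: 0.0511
```

Request:
carry_out(steps=[[[0, 0, 0], 0], [[0, 0, 0], 0], [[0, 0, 0], 0], [[0, 0, 0], 0], [[0, 0, 0], 0]], jaw=-1)

```text
clock: 4.15
tool_pos: [0.5868, -0.2238, 0.0315]
eef_rot: [-3.119, -0.002, -1.598]
force: [0.3, 0.7, 0.8]
opening: 0.0001
```

```bash
python3 -c "
from h import *
for i in range(4):
  s=r.sense();print(s['clock'],np.round(s['tool_pos']*1000,2),np.round(np.degrees(s['eef_rot']),2),np.round(s['qd'],3),np.round(s['force'],1)); r.capture('top')
"
```

```text
4.15 [ 586.8  -223.76   31.52] [-1.7873e+02 -9.0000e-02 -9.1570e+01] [-0.002 -0.005  0.003 -0.002  0.004  0.003 -0.002] [0.3 0.7 0.8]
4.2 [ 586.86 -223.75   31.49] [-1.7872e+02 -9.0000e-02 -9.1570e+01] [-0.     0.005 -0.003  0.001 -0.001 -0.001  0.001] [-0.2  0.4  1.1]
4.25 [ 586.75 -223.68   31.31] [-1.7874e+02 -8.0000e-02 -9.1570e+01] [ 0.001  0.004 -0.004  0.001 -0.002 -0.002  0.001] [-0.6 -0.2  0.3]
4.3 [ 586.67 -223.65   31.17] [-1.7875e+02 -8.0000e-02 -9.1570e+01] [ 0.     0.004 -0.002  0.     0.001 -0.004  0.   ] [-0.3 -0.3 -0.4]
```

Request:
carry_out(steps=[[[0, 0, 0], 0], [[0, 0, 0], 0]], jaw=0.2)

```text
clock: 4.55
tool_pos: [0.5865, -0.2235, 0.0309]
eef_rot: [-3.12, -0.001, -1.598]
force: [0.7, 0.4, -0.0]
opening: 0.0281
```

```bash
python3 -c "
from h import *
for i in range(2):
  s=r.sense();print(s['clock'],np.round(s['tool_pos']*1000,2),np.round(np.degrees(s['eef_rot']),2),np.round(s['qd'],3),np.round(s['force'],1)); r.capture('top')
"
```

```text
4.55 [ 586.5  -223.53   30.86] [-1.7878e+02 -7.0000e-02 -9.1560e+01] [-0.001  0.002 -0.001  0.     0.     0.002 -0.   ] [ 0.7  0.4 -0. ]
4.6 [ 586.5  -223.54   30.86] [-1.7878e+02 -7.0000e-02 -9.1560e+01] [ 0.001 -0.     0.002 -0.001 -0.001  0.001 -0.001] [-0.6  0.   0. ]
```

```bash
python3 -c "
from h import *
s=cap('side')
cv2.imwrite('pics/s3.png',cv2.resize(s['color'][170:290,330:490],None,fx=4.5,fy=4.5,interpolation=cv2.INTER_CUBIC)[:,:,::-1])
for q,b in cassettes(s): print(np.round(q,1),b)
plan(582,-217.5,20,-91)
"
```

```text
[ 418.2 -610.5   73.6   10.9   27.6] (513, 357, 8, 35)
[ 442.8 -380.2   38.7   30.3  -28.2] (421, 289, 20, 14)
[ 505.3 -375.4   39.9   29.1  -14.7] (436, 274, 21, 14)
[ 500.9 -295.9   39.8   28.7   -0.8] (409, 256, 19, 14)
[ 441.4 -223.2   39.9   26.5    8.5] (371, 252, 18, 13)
[ 512.4 -217.2   39.6   31.1  -21.2] (388, 237, 19, 11)
[ 578.7 -219.3   36.9   29.4    0.6] (407, 225, 17, 12)
[541.6 -30.3  34.9  21.8  -4.9] (347, 197, 14, 8)
[530.2  47.6  37.3  32.2  -3.3] (324, 185, 16, 11)
[284.5 833.8 195.3  63.5  44.8] (125, 103, 27, 29)
at [ 586.5 -223.6   30.9] -91.6 roll/pitch [-1.788e+02 -1.000e-01] open 50.2 F [-0.  -0.5 -0.3] t 4.7 need [ -5.   6. -11.] 0.6 N 1
[[[-6,5,11],-0.6]]
```

View pics/s3.png

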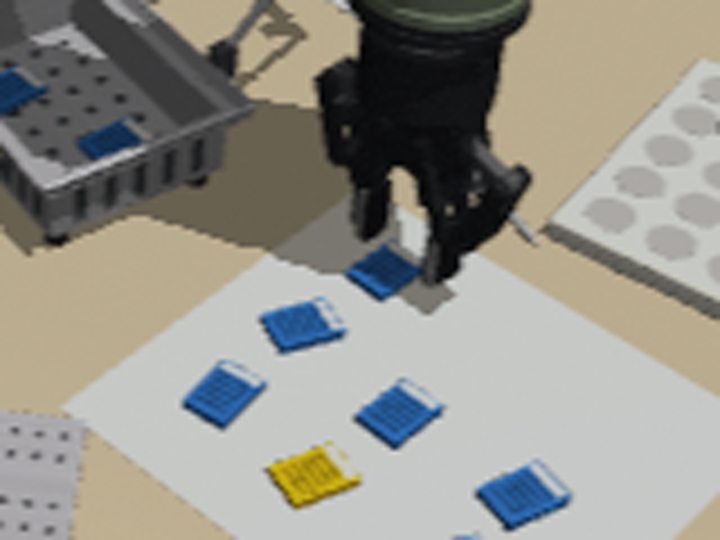

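Request:
carry_out(steps=[[[-6, 5, 8], 0], [[0, 0, 5], 0], [[0, 0, 3], 0]])

```text
clock: 5.0
tool_pos: [0.5816, -0.2167, 0.0136]
eef_rot: [-3.12, -0.001, -1.598]
force: [0.3, 0.6, -0.5]
opening: 0.0508
```

```bash
python3 -c "
from h import *
plan(582,-217.5,17,-91)
"
```

```text
at [ 581.6 -216.7   13.6] -91.6 roll/pitch [-1.788e+02 -1.000e-01] open 50.8 F [ 0.3  0.6 -0.5] t 5.0 need [ 0. -1.  3.] 0.6 N 1
[[[1,0,-3],-0.6]]
```

Request:
carry_out(steps=[[[0, 0, -3], 0], [[0, 0, 0], 0], [[0, 0, 0], 0], [[0, 0, 0], 0], [[0, 0, 0], 0]], jaw=-1)

```text
clock: 5.5
tool_pos: [0.5817, -0.2171, 0.017]
eef_rot: [-3.12, -0.001, -1.598]
force: [0.2, -0.4, 0.2]
opening: 0.027
```

Request:
carry_out(steps=[[[0, 0, -10], 0], [[0, 0, -25], 0], [[0, 0, -25], 0]])

```text
clock: 5.8
tool_pos: [0.5787, -0.2167, 0.0772]
eef_rot: [-3.125, -0.001, -1.599]
force: [0.3, 0.0, 0.1]
opening: 0.0269
```

```bash
python3 -c "
from h import *
s=cap('side')
cv2.imwrite('pics/s4.png',cv2.resize(s['color'][170:290,330:490],None,fx=4.5,fy=4.5,interpolation=cv2.INTER_CUBIC)[:,:,::-1])
plan(565,20,130,-101)
"
```

```text
at [ 580.1 -217.6   81. ] -91.6 roll/pitch [-1.788e+02 -1.000e-01] open 27.2 F [ 3.7 -1.8  5.3] t 5.8 need [-15. 238.  49.] -9.4 N 6
[[[-40,4,-8],1.6],[[-39,5,-8],1.6],[[-39,6,-8],1.6],[[-39,7,-8],1.6],[[-39,8,-8],1.6],[[-39,9,-8],1.6]]
```

View pics/s4.png

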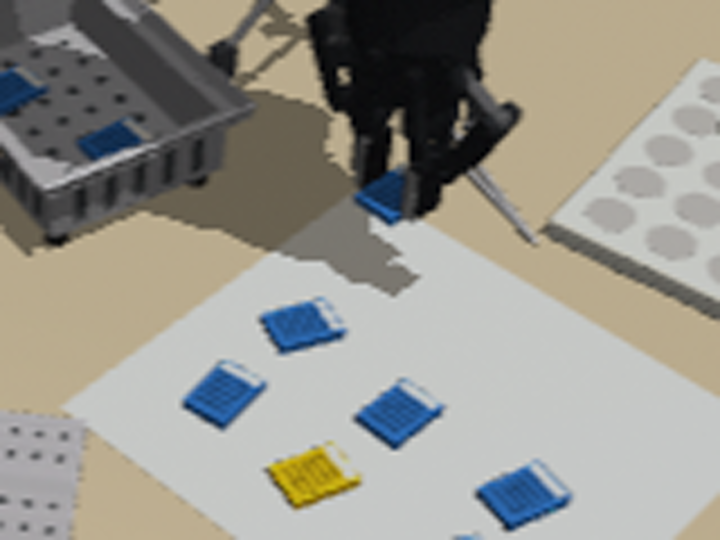

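The cassette is held in the crop at (390,195). Now to carry it to the back-left of the basket.

Request:
carry_out(steps=[[[-20, 2, -30], 1.6], [[-40, 5, -10], 1.6], [[-40, 6, -5], 1.6], [[-40, 7, 0], 1.6], [[-40, 8, 0], 1.6], [[-40, 8, 0], 1.6], [[-20, 4, 0], 0], [[0, 0, 0], 0]])

```text
clock: 6.65
tool_pos: [0.5677, 0.0334, 0.1334]
eef_rot: [-3.113, 0.005, -1.777]
force: [0.3, -0.5, -0.4]
opening: 0.0265
```

```bash
python3 -c "
from h import *
plan(566,26,48,-101)
"
```

```text
at [567.7  33.4 133.4] -101.8 roll/pitch [-178.4    0.3] open 26.5 F [ 0.3 -0.5 -0.4] t 6.7 need [ -2.  -7. -85.] 0.8 N 2
[[[4,0,43],-0.4],[[4,0,43],-0.4]]
```

Request:
carry_out(steps=[[[4, 0, 42], 0], [[4, 0, 38], 0], [[0, 0, 10], 0], [[0, 0, 0], 0]])

```text
clock: 7.05
tool_pos: [0.5705, 0.025, 0.0443]
eef_rot: [-3.109, 0.007, -1.776]
force: [-0.0, 0.3, -0.3]
opening: 0.027
```

Request:
carry_out(steps=[[[0, 0, 0], 0], [[0, 0, 0], 0], [[0, 0, 0], 0], [[0, 0, -15], 0], [[0, 0, -40], 0], [[0, 0, -30], 0]], jaw=0.1)

```text
clock: 7.65
tool_pos: [0.5677, 0.0235, 0.1361]
eef_rot: [-3.108, 0.006, -1.778]
force: [0.6, 0.5, 0.8]
opening: 0.047
```

```bash
python3 -c "
from h import *
plan(513,-215,70,-112)
s=cap('side')
cv2.imwrite('pics/s5.png',cv2.resize(s['color'][110:310,290:490],None,fx=3,fy=3,interpolation=cv2.INTER_CUBIC)[:,:,::-1])
for q,b in cassettes(s): print(np.round(q,1),b)
"
```

```text
at [567.7  23.5 136.1] -101.9 roll/pitch [-178.1    0.4] open 47.0 F [0.6 0.5 0.8] t 7.7 need [ -55. -238.  -66.] -10.1 N 6
[[[41,1,11],1.7],[[41,0,11],1.7],[[41,-2,11],1.7],[[41,-3,11],1.7],[[41,-4,11],1.7],[[40,-5,11],1.7]]
[ 418.2 -610.5   73.6   10.9   27.6] (513, 357, 8, 35)
[ 442.8 -380.2   38.7   30.3  -28.2] (421, 289, 20, 14)
[ 505.3 -375.4   39.9   29.1  -14.7] (436, 274, 21, 14)
[ 500.9 -295.9   39.8   28.7   -0.8] (409, 256, 19, 14)
[ 441.4 -223.2   39.9   26.5    8.5] (371, 252, 18, 13)
[ 512.7 -217.4   38.8   31.1  -21. ] (388, 237, 19, 11)
[541.9 -30.3  34.5  21.8  -4.9] (347, 197, 14, 8)
[530.4  48.   36.2  32.4  -1.6] (324, 185, 16, 10)
[590.8  41.   55.8  27.2  15.6] (342, 176, 15, 13)
[376.4 585.7 230.   70.3  60.1] (179, 118, 23, 37)
```

View pics/s5.png

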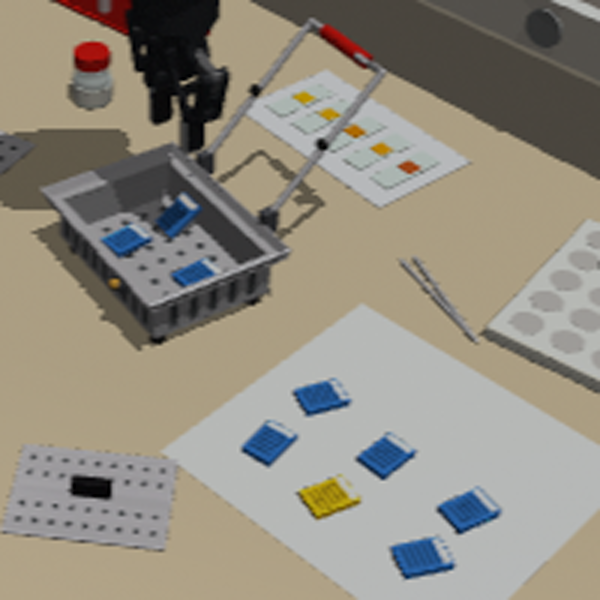

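The first cassette is in the basket at crop (178,215), leaning on the back wall. I'll flatten it later if it needs it. Next is cas at (513,-216).

Request:
carry_out(steps=[[[41, 1, 0], 1.7], [[41, 0, 0], 1.7], [[41, -2, 0], 1.7], [[41, -3, 15], 1.7], [[41, -4, 25], 1.7], [[40, -5, 25], 1.7], [[0, 0, 0], 0]])

```text
clock: 8.4
tool_pos: [0.5185, -0.2228, 0.0829]
eef_rot: [-3.093, 0.02, -1.958]
force: [0.2, -0.7, 1.1]
opening: 0.047
```

```bash
python3 -c "
from h import *
plan(513,-215.5,18,-112)
"
```

```text
at [ 518.5 -222.8   82.9] -112.2 roll/pitch [-177.2    1.2] open 47.0 F [ 0.2 -0.7  1.1] t 8.4 need [ -5.   7. -65.] 0.2 N 2
[[[-2,4,32],-0.1],[[-2,4,32],-0.1]]
```

Request:
carry_out(steps=[[[-4, 7, 40], 0]])

```text
clock: 8.5
tool_pos: [0.5178, -0.2192, 0.0463]
eef_rot: [-3.086, 0.02, -1.96]
force: [2.1, 0.3, -1.0]
opening: 0.047
```

```bash
cat >> h.py <<'E'
def settle(n=3):
    for i in range(n): r.capture('side')
E
python3 -c "
from h import *
plan(513,-215.5,17,-112);settle()
plan(513,-215.5,17,-112)
"
```

```text
at [ 517.8 -219.2   46.3] -112.3 roll/pitch [-176.8    1.2] open 47.0 F [ 2.1  0.3 -1. ] t 8.5 need [ -5.   4. -29.] 0.3 N 1
[[[-2,6,29],-0.3]]
at [ 514.9 -215.9   42.8] -112.2 roll/pitch [-177.3    1.2] open 46.6 F [ 1.  -0.  -0.1] t 8.7 need [ -2.   0. -26.] 0.2 N 1
[[[0,2,26],-0.2]]
```

Request:
carry_out(steps=[[[0, 2, 26], 0]])

```text
clock: 8.75
tool_pos: [0.5168, -0.2157, 0.0203]
eef_rot: [-3.09, 0.021, -1.957]
force: [1.1, -0.3, -0.5]
opening: 0.0473
```

```bash
python3 -c "
from h import *
settle();plan(513,-215.5,17,-112)
"
```

```text
at [ 514.8 -214.8   17.9] -112.1 roll/pitch [-177.3    1.2] open 47.3 F [-0.5 -0.6  0.9] t 8.9 need [-2. -1. -1.] 0.1 N 1
[[[1,1,1],-0.1]]
```

Request:
carry_out(steps=[[[0, 0, 0], 0], [[0, 0, 0], 0], [[0, 0, 0], 0], [[0, 0, 0], 0]], jaw=-1)

```text
clock: 9.3
tool_pos: [0.5174, -0.2172, 0.0252]
eef_rot: [-3.087, 0.019, -1.957]
force: [-0.2, -0.3, -0.2]
opening: 0.0006
```

Request:
carry_out(steps=[[[0, 0, -40], 0], [[0, 0, -40], 0], [[0, 0, -20], 0], [[0, 0, 0], 0]])

```text
clock: 9.7
tool_pos: [0.5118, -0.2173, 0.1324]
eef_rot: [-3.085, 0.02, -1.957]
force: [0.1, -0.2, -0.2]
opening: -0.0003
```

```bash
python3 -c "
from h import *
plan(555,-11,115,-101)
s=cap('side')
cv2.imwrite('pics/s6.png',cv2.resize(s['color'][110:310,290:490],None,fx=3,fy=3,interpolation=cv2.INTER_CUBIC)[:,:,::-1])
"
```

```text
at [ 511.8 -217.3  132.4] -112.2 roll/pitch [-176.8    1.1] open -0.3 F [ 0.1 -0.2 -0.2] t 9.7 need [ 43. 206. -17.] 11.2 N 5
[[[-41,8,3],-2.2],[[-42,6,3],-2.2],[[-42,4,3],-2.2],[[-42,3,3],-2.2],[[-42,1,3],-2.2]]
```

View pics/s6.png

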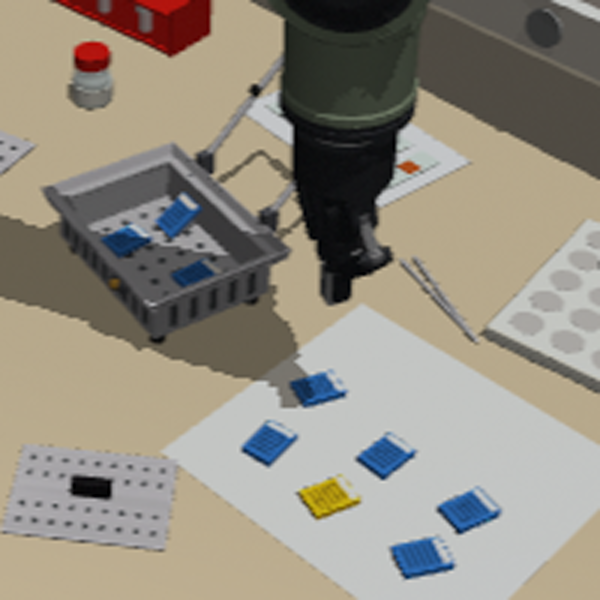

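The grasp slipped: the fingers rode up over the cassette and it turned slightly, to crop (318,388). I need to grasp lower. Tilt is also building up from lag between rows, so I'll test whether ascending and then freezing reduces it.

Request:
carry_out(steps=[[[0, 0, -50], 0], [[0, 0, 0], 0]], jaw=0.1)

```text
clock: 9.95
tool_pos: [0.5086, -0.2166, 0.18]
eef_rot: [-3.088, 0.02, -1.957]
force: [1.1, -0.8, -0.3]
opening: 0.0284
```

```bash
python3 -c "
from h import *
plan(513,-215,80,-112);settle(4);plan(513,-215,80,-112)
"
```

```text
at [ 508.6 -216.6  180. ] -112.1 roll/pitch [-176.9    1.1] open 28.4 F [ 1.1 -0.8 -0.3] t 9.9 need [   4.    2. -100.] 0.1 N 3
[[[-1,-1,33],-0.0],[[-1,-1,33],-0.0],[[-1,-1,33],-0.0]]
at [ 507.2 -214.9  175.3] -112.1 roll/pitch [-177.3    1.1] open 46.8 F [ 0.8  0.1 -0.8] t 10.2 need [  6.  -0. -95.] 0.1 N 3
[[[-1,-2,32],-0.0],[[-1,-2,32],-0.0],[[-1,-2,32],-0.0]]
```

Request:
carry_out(steps=[[[0, 0, 50], 0]])

```text
clock: 10.25
tool_pos: [0.512, -0.2159, 0.1286]
eef_rot: [-3.087, 0.02, -1.955]
force: [2.3, -0.5, -1.8]
opening: 0.0469
```

```bash
python3 -c "
from h import *
settle(4);plan(513,-215,80,-112)
"
```

```text
at [ 508.9 -215.3  125.8] -112.1 roll/pitch [-177.4    1.1] open 46.8 F [-0.2 -0.1  1.2] t 10.4 need [  4.   0. -46.] 0.1 N 2
[[[-1,-2,23],-0.1],[[-1,-2,23],-0.1]]
```

Pumping works, at about 0.5° per cycle. I'll do a few more.

Request:
carry_out(steps=[[[0, 0, -50], 0], [[0, 0, 0], 0]])

```text
clock: 10.65
tool_pos: [0.506, -0.2169, 0.1794]
eef_rot: [-3.096, 0.017, -1.959]
force: [-0.3, -1.3, -0.4]
opening: 0.0468
```

```bash
python3 -c "
from h import *
settle(4)"
```

Request:
carry_out(steps=[[[0, 0, 50], 0]])

```text
clock: 10.95
tool_pos: [0.5096, -0.2156, 0.1277]
eef_rot: [-3.094, 0.018, -1.957]
force: [2.6, -0.9, -1.4]
opening: 0.0469
```

```bash
python3 -c "
from h import *
settle(4)"
```

Request:
carry_out(steps=[[[0, 0, -50], 0], [[0, 0, -50], 0], [[0, 0, 0], 0]])

```text
clock: 11.45
tool_pos: [0.5009, -0.2174, 0.2314]
eef_rot: [-3.104, 0.015, -1.962]
force: [0.2, -0.9, 0.0]
opening: 0.0471
```

```bash
python3 -c "
from h import *
settle(4);plan(513,-215,80,-112)
c=cap('side')
for q,b in cassettes(c): print(np.round(q,1),b)"
```

```text
at [ 499.7 -215.3  225.2] -112.3 roll/pitch [-178.3    0.8] open 47.0 F [-0.   0.3 -1.1] t 11.7 need [  13.    0. -145.] 0.3 N 4
[[[-1,-3,36],-0.1],[[-1,-3,36],-0.1],[[-1,-3,36],-0.1],[[-1,-3,36],-0.1]]
[ 418.2 -610.5   73.6   10.9   27.6] (513, 357, 8, 35)
[ 442.7 -380.2   38.8   30.3  -28.2] (421, 289, 20, 14)
[ 505.3 -375.4   39.9   29.1  -14.7] (436, 274, 21, 14)
[ 500.9 -295.9   39.8   28.7   -0.8] (409, 256, 19, 14)
[ 441.4 -223.2   39.9   26.5    8.5] (371, 252, 18, 13)
[ 516.6 -208.5   37.3   31.   -18.1] (387, 234, 18, 11)
[541.6 -30.3  34.9  21.8  -4.9] (347, 197, 14, 9)
[529.4  47.7  38.9  32.2  -3.3] (324, 185, 16, 11)
[590.8  41.   55.8  27.2  15.6] (342, 176, 15, 13)
[375.2 554.8 212.4  54.8  51.6] (181, 122, 21, 36)
```

Request:
carry_out(steps=[[[-7, -12, 48], -4]])

```text
clock: 11.8
tool_pos: [0.516, -0.2147, 0.1801]
eef_rot: [-3.105, 0.012, -1.892]
force: [3.2, -0.1, -0.2]
opening: 0.0467
```

```bash
python3 -c "
from h import *
settle(3);plan(518,-207,80,-108)"
```

```text
at [ 513.8 -212.8  175.1] -108.4 roll/pitch [-178.5    0.7] open 47.3 F [ 0.3 -0.3  0.3] t 11.9 need [  4.   6. -95.] 0.4 N 3
[[[-2,-1,32],-0.1],[[-2,-1,32],-0.1],[[-2,-1,32],-0.1]]
```

Request:
carry_out(steps=[[[0, -3, 49], 0]])

```text
clock: 12.05
tool_pos: [0.5198, -0.2155, 0.1311]
eef_rot: [-3.109, 0.011, -1.893]
force: [3.0, -0.6, -1.0]
opening: 0.0469
```

```bash
python3 -c "
from h import *
settle(3);plan(518,-207,80,-108)"
```

```text
at [ 516.6 -213.9  126.9] -108.5 roll/pitch [-178.7    0.6] open 46.9 F [-1.3  0.2  0.3] t 12.2 need [  1.   7. -47.] 0.5 N 2
[[[-4,0,23],-0.2],[[-4,0,23],-0.2]]
```

Request:
carry_out(steps=[[[0, -3, 49], 0]])

```text
clock: 12.3
tool_pos: [0.5234, -0.2168, 0.0832]
eef_rot: [-3.111, 0.01, -1.894]
force: [2.8, -0.0, -2.0]
opening: 0.0468
```

```bash
python3 -c "
from h import *
settle(3);plan(518,-207,45,-108)"
```

```text
at [ 520.1 -215.1   78.7] -108.5 roll/pitch [-178.8    0.6] open 47.1 F [ 0.2 -0.8  1.7] t 12.4 need [ -2.   8. -34.] 0.5 N 1
[[[-7,5,34],-0.5]]
```

Request:
carry_out(steps=[[[-7, 5, 34], 0]])

```text
clock: 12.55
tool_pos: [0.5209, -0.2093, 0.0497]
eef_rot: [-3.113, 0.01, -1.896]
force: [1.4, -0.4, -1.0]
opening: 0.0469
```

```bash
python3 -c "
from h import *
settle(3);plan(518,-207,14,-108)
s=cap('side')
cv2.imwrite('pics/s7.png',cv2.resize(s['color'][190:290,330:490],None,fx=5,fy=5,interpolation=cv2.INTER_CUBIC)[:,:,::-1])"
```

```text
at [ 518.5 -206.9   46.5] -108.5 roll/pitch [-178.8    0.6] open 47.1 F [-0.  -0.8  0.8] t 12.7 need [ -0.  -0. -32.] 0.5 N 1
[[[0,0,32],-0.5]]
```

View pics/s7.png

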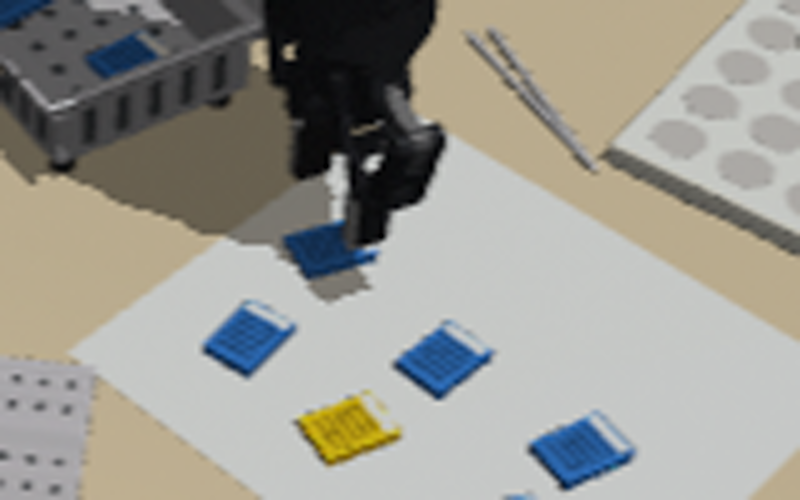

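Request:
carry_out(steps=[[[0, 0, 33], 0]])

```text
clock: 12.85
tool_pos: [0.5226, -0.2089, 0.0188]
eef_rot: [-3.112, 0.01, -1.894]
force: [1.4, 0.2, -1.5]
opening: 0.0469
```

```bash
python3 -c "
from h import *
settle(3);plan(518,-207,14,-108)
s=cap('side')
print(proj(s,[.518,-.207,.007]))
cv2.imwrite('pics/s8.png',cv2.resize(s['color'][190:290,330:490],None,fx=5,fy=5,interpolation=cv2.INTER_CUBIC)[:,:,::-1])"
```

```text
at [ 519.8 -207.9   15.4] -108.6 roll/pitch [-178.7    0.6] open 47.0 F [-0.3  0.4  0.9] t 13.0 need [-2.  1. -1.] 0.6 N 1
[[[0,2,1],-0.6]]
[395.17458818 238.62565711]
```

View pics/s8.png

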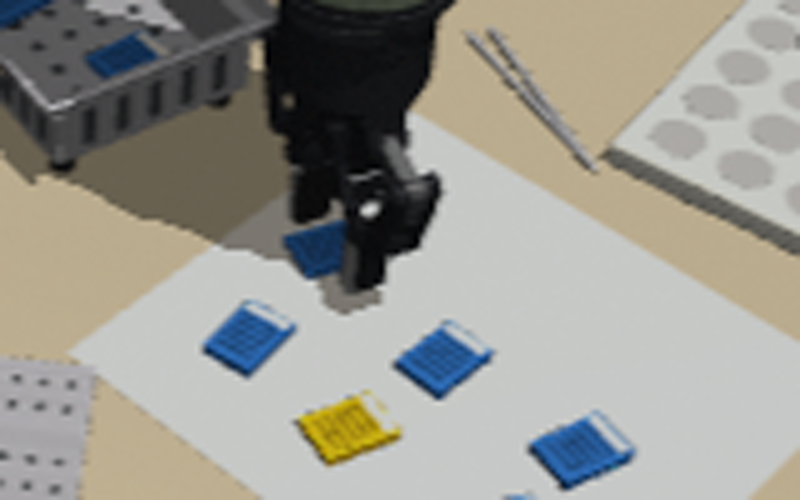

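Request:
carry_out(steps=[[[0, 4, 4], 0]])

```text
clock: 13.15
tool_pos: [0.5173, -0.2073, 0.0137]
eef_rot: [-3.116, 0.01, -1.895]
force: [0.8, -0.0, -0.7]
opening: 0.0469
```

```bash
python3 -c "
from h import *
settle(2);plan(518,-207,14,-108)"
```

```text
at [ 516.3 -206.9   12.8] -108.6 roll/pitch [-178.6    0.6] open 46.7 F [ 0.6 -0.4  0.4] t 13.2 need [ 2. -0.  1.] 0.6 N 1
[[[0,-2,-1],-0.6]]
```

Request:
carry_out(steps=[[[0, 0, -1], 0], [[0, 0, 0], 0], [[0, 0, 0], 0], [[0, 0, 0], 0]], jaw=-1)

```text
clock: 13.65
tool_pos: [0.5168, -0.207, 0.0155]
eef_rot: [-3.116, 0.011, -1.895]
force: [-0.5, -0.2, -0.1]
opening: 0.027
```

Request:
carry_out(steps=[[[0, 0, -40], 0], [[0, 0, -40], 0], [[0, 0, -35], 0]])

```text
clock: 13.95
tool_pos: [0.5113, -0.2069, 0.13]
eef_rot: [-3.124, 0.01, -1.896]
force: [0.2, 0.2, 0.8]
opening: 0.027
```

```bash
python3 -c "
from h import *
settle(2)
t=cap('top','t9');plan(554,-11,125,-101)
cv2.imwrite('pics/t9.png',cv2.resize(t['color'][120:220,245:365],None,fx=5,fy=5,interpolation=cv2.INTER_CUBIC)[:,:,::-1])"
```

```text
at [ 512.6 -206.9  130.3] -108.6 roll/pitch [-178.8    0.6] open 26.9 F [-0.3 -0.4  0.1] t 14.1 need [ 41. 196.  -5.] 7.6 N 5
[[[-40,5,1],-1.5],[[-40,4,1],-1.5],[[-40,3,1],-1.5],[[-40,1,1],-1.5],[[-40,0,1],-1.5]]
```

View pics/t9.png

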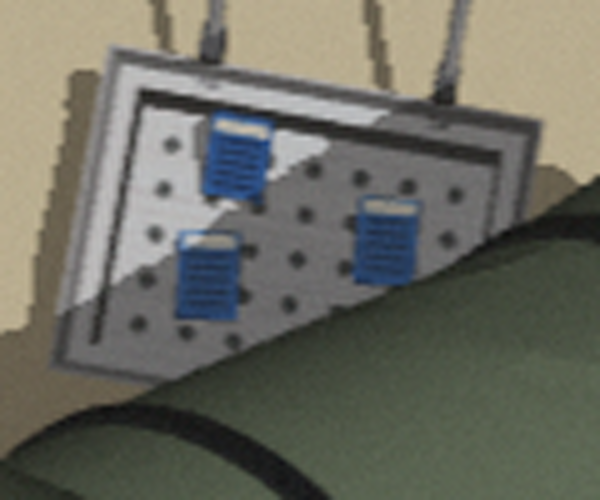

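```bash
python3 -c "
from h import *
t=cap('top')
for u,v in((238,158),(300,185),(280,310),(360,330),(300,240),(122,220)): print(u,v,onz(t,u/5+244.6,v/5+119.6,.025)*1000)
"
```

```text
238 158 [573.4349827   23.49411701  25.        ]
300 185 [560.5818662   -4.47154516  25.        ]
280 310 [503.59638773   5.54744736  25.        ]
360 330 [493.8893428  -30.46887391  25.        ]
300 240 [535.3809847   -4.04163224  25.        ]
122 220 [545.84373534  76.46877223  25.        ]
```

Request:
carry_out(steps=[[[-40, 4, 0], -1.5], [[-40, 3, 0], -1.5], [[-40, 2, 0], -1.5], [[-40, 0, 0], -1.5], [[-40, 0, 0], -1.5]])

```text
clock: 14.65
tool_pos: [0.5556, -0.0107, 0.1261]
eef_rot: [-3.127, 0.004, -1.771]
force: [-0.0, 0.2, 0.4]
opening: 0.0269
```

```bash
python3 -c "
from h import *
settle(4);plan(551,-12,80,-101)
"
```

```text
at [555.4 -11.7 126.1] -101.4 roll/pitch [-179.1    0.2] open 26.9 F [-0.7 -0.4 -0.8] t 14.8 need [ -4.  -0. -46.] 0.4 N 2
[[[1,2,23],-0.2],[[1,2,23],-0.2]]
```

Request:
carry_out(steps=[[[0, 4, 45], 0]])

```text
clock: 14.95
tool_pos: [0.5547, -0.0121, 0.0836]
eef_rot: [-3.12, 0.005, -1.771]
force: [2.5, 0.6, -2.4]
opening: 0.027
```

```bash
python3 -c "
from h import *
settle(3);plan(551,-12,40,-101)
"
```

```text
at [550.5 -12.2  79.7] -101.5 roll/pitch [-1.794e+02  1.000e-01] open 27.2 F [-0.6 -1.   1.5] t 15.1 need [  1.   0. -40.] 0.5 N 1
[[[0,0,40],-0.5]]
```

Request:
carry_out(steps=[[[0, 2, 40], 0]])

```text
clock: 15.2
tool_pos: [0.5518, -0.0133, 0.0433]
eef_rot: [-3.124, 0.003, -1.774]
force: [2.5, 0.3, -1.5]
opening: 0.0271
```

```bash
python3 -c "
from h import *
settle(3);plan(551,-12,40,-101)
"
```

```text
at [548.7 -13.   40.2] -101.6 roll/pitch [-1.794e+02  1.000e-01] open 27.0 F [ 0.4  0.4 -0.1] t 15.3 need [ 2.  1. -0.] 0.6 N 1
[[[-1,-2,0],-0.6]]
```

Request:
carry_out(steps=[[[0, 0, 4], 0], [[0, 0, 0], 0]])

```text
clock: 15.55
tool_pos: [0.5498, -0.0139, 0.0392]
eef_rot: [-3.13, 0.002, -1.775]
force: [-0.0, 0.0, -0.7]
opening: 0.0271
```

Request:
carry_out(steps=[[[0, 0, 0], 0], [[0, 0, 0], 0], [[0, 0, 0], 0]], jaw=-0.1)

```text
clock: 15.85
tool_pos: [0.5508, -0.0139, 0.0417]
eef_rot: [-3.128, 0.003, -1.775]
force: [0.2, -0.1, -0.0]
opening: 0.0385
```

Request:
carry_out(steps=[[[0, 0, -20], 0], [[0, 0, -40], 0], [[0, 0, -40], 0]])

```text
clock: 16.15
tool_pos: [0.5471, -0.0141, 0.1412]
eef_rot: [-3.134, 0.001, -1.776]
force: [0.7, 1.5, 0.7]
opening: 0.0388
```

```bash
python3 -c "
from h import *
settle(2);
s=cap('side')
cv2.imwrite('pics/s10.png',cv2.resize(s['color'][110:310,290:490],None,fx=3,fy=3,interpolation=cv2.INTER_CUBIC)[:,:,::-1])
for q,b in cassettes(s): print(np.round(q,1),b)
plan(443,-221.5,130,-82)"
```

```text
[ 418.2 -610.6   73.6   10.8   27.6] (513, 357, 8, 35)
[ 442.7 -380.2   38.8   30.3  -28.2] (421, 289, 20, 14)
[ 505.3 -375.4   39.9   29.1  -14.7] (436, 274, 21, 14)
[ 500.9 -295.9   39.8   28.7   -0.8] (409, 256, 19, 14)
[ 441.4 -223.2   39.9   26.5    8.5] (371, 252, 18, 13)
[553.7 -15.7  54.9  52.   78.2] (346, 189, 16, 17)
[531.5  48.   38.3  32.4  -1.6] (324, 185, 17, 10)
[590.8  41.   55.8  27.2  15.6] (342, 176, 15, 13)
[379.  577.9 221.2  68.1  55.8] (179, 119, 23, 36)
at [548.6 -13.6 142.1] -101.7 roll/pitch [-179.3    0.2] open 38.6 F [-0.1  0.2 -0.7] t 16.3 need [-106. -208.  -12.] 19.7 N 6
[[[37,10,2],-3.3],[[37,12,2],-3.3],[[36,14,2],-3.3],[[35,16,2],-3.3],[[34,18,2],-3.3],[[33,20,2],-3.3]]
```

View pics/s10.png

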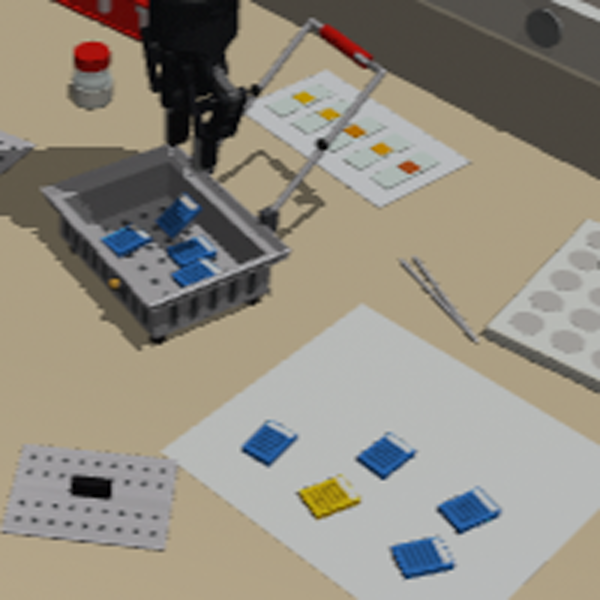

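Four are in now; the new one at crop (190,252) lies fairly flat. Next is the cassette at (443,-222).

Request:
carry_out(steps=[[[37, 10, 0], -3.3], [[37, 12, 0], -3.3], [[36, 14, 0], -3.3], [[35, 16, 0], -3.3], [[34, 18, 0], -3.3], [[33, 20, 0], -3.3]], jaw=0.15)

```text
clock: 16.9
tool_pos: [0.4447, -0.2213, 0.1367]
eef_rot: [-3.133, 0.001, -1.404]
force: [0.8, -1.4, -0.1]
opening: 0.0491
```

```bash
python3 -c "
from h import *
settle(4);plan(443,-221.5,95,-82)
"
```

```text
at [ 445.2 -220.9  136.9] -80.8 roll/pitch [-1.795e+02  1.000e-01] open 49.2 F [ 1.1  0.9 -1.2] t 17.1 need [ -2.  -1. -42.] -1.2 N 1
[[[0,2,42],1.2]]
```

Request:
carry_out(steps=[[[0, 2, 48], 1.2]])

```text
clock: 17.2
tool_pos: [0.4469, -0.2211, 0.0912]
eef_rot: [-3.127, -0.001, -1.429]
force: [3.1, 0.7, -2.3]
opening: 0.0489
```

```bash
python3 -c "
from h import *
settle(3);plan(443,-221.5,12.5,-82)
"
```

```text
at [ 442.6 -219.7   87.4] -81.9 roll/pitch [-179.8    0.2] open 49.2 F [ 1.2 -0.9  1. ] t 17.4 need [  0.  -2. -75.] -0.1 N 2
[[[1,0,37],0.0],[[1,0,37],0.0]]
```

Request:
carry_out(steps=[[[0, 2, 40], 0]])

```text
clock: 17.45
tool_pos: [0.4437, -0.2202, 0.0504]
eef_rot: [-3.132, 0.001, -1.428]
force: [3.1, -0.8, -0.2]
opening: 0.049
```

```bash
python3 -c "
from h import *
settle(3);plan(443,-221.5,12.5,-82)
"
```

```text
at [ 440.5 -219.3   47.6] -81.9 roll/pitch [-179.9    0.3] open 48.8 F [-0.5  0.2  0.3] t 17.6 need [  3.  -2. -35.] -0.1 N 1
[[[3,-2,35],0.1]]
```

Request:
carry_out(steps=[[[2, -2, 36], 0]])

```text
clock: 17.7
tool_pos: [0.4455, -0.2216, 0.0156]
eef_rot: [-3.134, 0.002, -1.428]
force: [1.0, -0.3, -0.8]
opening: 0.0489
```

```bash
python3 -c "
from h import *
settle(3);plan(443,-221.5,12,-82)
"
```

```text
at [ 443.8 -221.2   13.1] -81.9 roll/pitch [-179.8    0.3] open 49.1 F [-0.2 -0.8  0.2] t 17.9 need [-1. -0. -1.] -0.1 N 1
[[[0,1,1],0.1]]
```

Request:
carry_out(steps=[[[0, 0, 0], 0], [[0, 0, 0], 0], [[0, 0, 0], 0], [[0, 0, 0], 0]], jaw=-1)

```text
clock: 18.25
tool_pos: [0.4463, -0.2213, 0.0183]
eef_rot: [-3.134, 0.003, -1.427]
force: [0.9, 0.4, -1.0]
opening: 0.0273
```

Request:
carry_out(steps=[[[0, 0, -40], 0], [[0, 0, -40], 0], [[0, 0, -35], 0]])

```text
clock: 18.55
tool_pos: [0.4432, -0.2211, 0.1341]
eef_rot: [-3.14, 0.006, -1.428]
force: [0.9, 0.8, 0.1]
opening: 0.0273
```

```bash
python3 -c "
from h import *
settle(2)
plan(497,4,128,-101)
s=cap('side')
for q,b in cassettes(s): print(np.round(q,1),b)
"
```

```text
at [ 445.  -221.8  136.2] -81.8 roll/pitch [-179.6    0.2] open 27.0 F [ 0.2  0.8 -1.4] t 18.6 need [ 52. 226.  -8.] -19.2 N 6
[[[-36,-14,1],3.2],[[-37,-12,1],3.2],[[-37,-10,1],3.2],[[-38,-8,1],3.2],[[-38,-6,1],3.2],[[-38,-3,1],3.2]]
[ 418.2 -610.5   73.6   10.9   27.6] (513, 357, 8, 35)
[ 442.8 -380.2   38.7   30.3  -28.2] (421, 289, 20, 14)
[ 505.3 -375.4   39.9   29.1  -14.7] (436, 274, 21, 14)
[ 500.9 -295.9   39.8   28.7   -0.8] (409, 256, 19, 14)
[ 538.2 -139.5   44.7   32.6   15.8] (374, 215, 13, 14)
[556.3 -18.2  68.1  42.   54.8] (346, 189, 16, 17)
[529.4  47.8  38.9  32.   -3.3] (324, 185, 16, 11)
[590.8  41.   55.8  27.2  15.6] (342, 176, 15, 13)
[377.2 539.4 162.2  36.6  47.8] (186, 127, 16, 28)
```

Request:
carry_out(steps=[[[-36, -14, 0], 3.2], [[-37, -12, 0], 3.2], [[-37, -10, 0], 3.2], [[-38, -8, 0], 3.2], [[-38, -6, 0], 3.2], [[-38, -3, 0], 3.2]])

```text
clock: 19.3
tool_pos: [0.497, 0.0065, 0.1325]
eef_rot: [3.141, 0.003, -1.784]
force: [1.0, -0.0, 0.1]
opening: 0.0267
```

```bash
python3 -c "
from h import *
settle(4)
plan(497,4,80,-101)
"
```

```text
at [496.7   5.4 132.5] -102.0 roll/pitch [180.    0.2] open 26.9 F [-0.7 -0.6  0.1] t 19.5 need [  0.  -1. -52.] 1.0 N 2
[[[1,0,26],-0.5],[[1,0,26],-0.5]]
```

Request:
carry_out(steps=[[[1, 0, 48], 0]])

```text
clock: 19.6
tool_pos: [0.4989, 0.004, 0.0868]
eef_rot: [-3.136, 0.005, -1.779]
force: [2.8, 0.5, -1.6]
opening: 0.0266
```

```bash
python3 -c "
from h import *
settle(3);plan(497,4,36,-101)
"
```

```text
at [495.    3.1  83.3] -102.1 roll/pitch [1.798e+02 1.000e-01] open 27.1 F [-0.4 -0.3  1.4] t 19.8 need [  2.   1. -47.] 1.1 N 2
[[[-1,-1,24],-0.5],[[-1,-1,24],-0.5]]
```

Request:
carry_out(steps=[[[0, 0, 45], 0]])

```text
clock: 19.85
tool_pos: [0.4976, 0.002, 0.0418]
eef_rot: [-3.139, 0.003, -1.783]
force: [2.2, 0.1, -0.7]
opening: 0.0272
```

```bash
python3 -c "
from h import *
settle(3);plan(497,4,36,-101)
"
```

```text
at [494.1   1.9  38.7] -102.2 roll/pitch [179.6   0. ] open 26.9 F [ 0.2 -0.3  0.8] t 20.0 need [ 3.  2. -3.] 1.2 N 1
[[[-3,-2,3],-1.2]]
```

Request:
carry_out(steps=[[[-2, -2, 3], 0]])

```text
clock: 20.1
tool_pos: [0.4971, 0.0027, 0.0377]
eef_rot: [3.137, 0.001, -1.785]
force: [0.9, -0.9, 0.3]
opening: 0.0273
```

Request:
carry_out(steps=[[[0, 0, 0], 0], [[0, 0, 0], 0], [[0, 0, 0], 0]], jaw=-0.1)

```text
clock: 20.4
tool_pos: [0.4993, 0.0027, 0.0417]
eef_rot: [3.141, 0.002, -1.785]
force: [0.0, 0.9, -0.2]
opening: 0.0383
```

Request:
carry_out(steps=[[[0, 0, -20], 0], [[0, 0, -40], 0], [[0, 0, -40], 0]])

```text
clock: 20.7
tool_pos: [0.4974, 0.0021, 0.1428]
eef_rot: [3.136, 0.0, -1.786]
force: [0.3, 0.7, 0.9]
opening: 0.0384
```

```bash
python3 -c "
from h import *
settle(2);
s=cap('side')
cv2.imwrite('pics/s11.png',cv2.resize(s['color'][110:310,290:490],None,fx=3,fy=3,interpolation=cv2.INTER_CUBIC)[:,:,::-1])
for q,b in cassettes(s): print(np.round(q,1),b)
plan(503,-294,130,-92)"
```

```text
[ 418.2 -610.6   73.6   10.8   27.6] (513, 357, 8, 35)
[ 442.8 -380.2   38.7   30.3  -28.2] (421, 289, 20, 14)
[ 505.3 -375.4   39.9   29.1  -14.7] (436, 274, 21, 14)
[ 500.9 -295.9   39.8   28.7   -0.8] (409, 256, 19, 14)
[553.7 -15.7  54.9  52.   78.2] (346, 189, 16, 17)
[527.2  29.5  73.6  37.7  76.2] (324, 185, 19, 18)
[590.8  41.   55.8  27.2  15.6] (342, 176, 15, 13)
at [498.9   2.8 143.4] -102.2 roll/pitch [179.9   0.2] open 39.1 F [-0.2  0.1 -0.7] t 20.9 need [   4. -297.  -13.] 10.2 N 7
[[[41,-10,2],-1.5],[[42,-9,2],-1.5],[[42,-7,2],-1.5],[[42,-6,2],-1.5],[[42,-5,2],-1.5],[[42,-4,2],-1.5],[[42,-3,2],-1.5]]
```

View pics/s11.png

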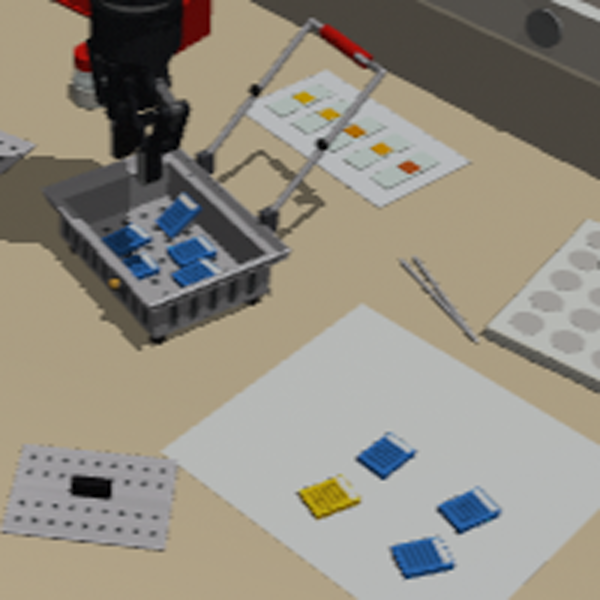

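Five are in. For the last one I'll take the cassette at (503,-294).

Request:
carry_out(steps=[[[41, -10, 0], -1.5], [[42, -9, 0], -1.5], [[42, -7, 0], -1.5], [[42, -6, 0], -1.5], [[42, -5, 0], -1.5], [[42, -4, 0], -1.5], [[42, -3, 0], -1.5]], jaw=0.15)

```text
clock: 21.55
tool_pos: [0.5052, -0.2953, 0.1382]
eef_rot: [3.137, 0.008, -1.58]
force: [0.4, 0.0, 0.7]
opening: 0.0492
```

```bash
python3 -c "
from h import *
settle(4);plan(503,-294,95,-92)
"
```

```text
at [ 504.9 -294.6  138.1] -90.7 roll/pitch [179.7   0.5] open 49.1 F [-0.1  0.8 -0. ] t 21.8 need [ -2.   1. -43.] -1.3 N 1
[[[-1,2,43],1.3]]
```

Request:
carry_out(steps=[[[0, 2, 49], 1.2]])

```text
clock: 21.85
tool_pos: [0.5055, -0.2946, 0.0922]
eef_rot: [-3.14, 0.006, -1.603]
force: [2.1, -1.0, -1.5]
opening: 0.0489
```

```bash
python3 -c "
from h import *
settle(3);plan(503,-294,12.5,-92)
"
```

```text
at [ 501.6 -292.2   87.5] -91.8 roll/pitch [179.5   0.6] open 49.2 F [-0.4 -0.8  0.8] t 22.0 need [  1.  -2. -75.] -0.2 N 2
[[[1,-1,38],0.1],[[1,-1,38],0.1]]
```

Request:
carry_out(steps=[[[0, 0, 40], 0]])

```text
clock: 22.1
tool_pos: [0.5039, -0.2928, 0.0517]
eef_rot: [3.138, 0.008, -1.601]
force: [2.2, -1.1, 0.3]
opening: 0.0489
```

```bash
python3 -c "
from h import *
settle(3);plan(503,-294,12.5,-92)
"
```

```text
at [ 501.  -290.9   48. ] -91.8 roll/pitch [179.4   0.7] open 48.9 F [ 0.3 -0.8  0.5] t 22.2 need [  2.  -3. -35.] -0.2 N 1
[[[3,-2,35],0.2]]
```

Request:
carry_out(steps=[[[3, -2, 36], 0]])

```text
clock: 22.35
tool_pos: [0.5053, -0.2948, 0.0168]
eef_rot: [3.136, 0.009, -1.601]
force: [1.5, 0.1, -0.7]
opening: 0.0492
```

```bash
python3 -c "
from h import *
settle(3);plan(503,-294,12.5,-92)
"
```

```text
at [ 503.3 -294.    13.5] -91.7 roll/pitch [179.4   0.6] open 49.1 F [ 0.3 -0.2  0.6] t 22.5 need [-0.  0. -1.] -0.3 N 1
[[[0,0,1],0.3]]
```

Request:
carry_out(steps=[[[0, 0, 0], 0], [[0, 0, 0], 0], [[0, 0, 0], 0], [[0, 0, 0], 0]], jaw=-1)

```text
clock: 22.9
tool_pos: [0.5054, -0.2944, 0.0191]
eef_rot: [3.135, 0.009, -1.6]
force: [-0.2, -0.0, -0.8]
opening: 0.0271
```

Request:
carry_out(steps=[[[0, 0, -40], 0], [[0, 0, -40], 0], [[0, 0, -35], 0]])

```text
clock: 23.2
tool_pos: [0.5039, -0.2943, 0.1344]
eef_rot: [3.128, 0.012, -1.6]
force: [0.8, 0.1, 0.5]
opening: 0.0267
```

```bash
python3 -c "
from h import *
settle(2)
plan(488,-36,130,-101)
s=cap('side')
for q,b in cassettes(s): print(np.round(q,1),b)
"
```

```text
at [ 505.7 -295.5  137. ] -91.7 roll/pitch [179.6   0.6] open 26.9 F [ 0.7 -0.9 -0.6] t 23.3 need [-18. 260.  -7.] -9.3 N 6
[[[-43,4,1],1.6],[[-43,5,1],1.6],[[-43,7,1],1.6],[[-43,8,1],1.6],[[-42,9,1],1.6],[[-42,10,1],1.6]]
[ 418.2 -610.6   73.6   10.8   27.6] (513, 357, 8, 35)
[ 442.8 -380.2   38.7   30.3  -28.2] (421, 289, 20, 14)
[ 505.3 -375.4   39.9   29.1  -14.7] (436, 274, 21, 14)
[ 605.2 -220.9   46.9   29.7   33. ] (416, 220, 13, 13)
[553.6 -15.6  54.9  52.2  78.9] (346, 189, 16, 17)
[526.7  28.8  74.4  39.2  78.3] (324, 185, 19, 18)
[590.8  41.   55.8  27.2  15.6] (342, 176, 15, 13)
```

Request:
carry_out(steps=[[[-43, 4, 0], 1.6], [[-43, 5, 0], 1.6], [[-43, 7, 0], 1.6], [[-43, 8, 0], 1.6], [[-42, 8, 0], 1.6], [[-42, 8, 0], 1.6]])

```text
clock: 23.95
tool_pos: [0.4877, -0.0328, 0.1349]
eef_rot: [3.127, 0.006, -1.783]
force: [0.6, -0.3, -0.7]
opening: 0.0271
```

```bash
python3 -c "
from h import *
settle(4)
plan(490,-36,85,-101)
"
```

```text
at [488.3 -33.6 134.9] -101.9 roll/pitch [179.2   0.3] open 26.6 F [-0.6 -1.3 -0.6] t 24.1 need [  2.  -2. -50.] 0.9 N 2
[[[1,-1,25],-0.5],[[1,-1,25],-0.5]]
```

Request:
carry_out(steps=[[[2, -2, 49], 0]])

```text
clock: 24.25
tool_pos: [0.4919, -0.0364, 0.0884]
eef_rot: [3.134, 0.007, -1.778]
force: [2.6, 1.3, -1.2]
opening: 0.0266
```

```bash
python3 -c "
from h import *
settle(3);plan(490,-36,36,-101)
"
```

```text
at [487.8 -37.2  84.7] -102.1 roll/pitch [179.    0.2] open 26.6 F [-0.8 -0.6  0.1] t 24.4 need [  2.   1. -49.] 1.1 N 2
[[[-1,-1,24],-0.5],[[-1,-1,24],-0.5]]
```

Request:
carry_out(steps=[[[-1, -2, 48], 0]])

```text
clock: 24.5
tool_pos: [0.4921, -0.0379, 0.0404]
eef_rot: [3.13, 0.005, -1.783]
force: [3.3, -0.4, -1.5]
opening: 0.0271
```

```bash
python3 -c "
from h import *
settle(3);plan(490,-36,36,-101)
"
```

```text
at [488.5 -37.6  37. ] -102.2 roll/pitch [178.8   0.2] open 27.1 F [-0.3 -0.1  1.2] t 24.6 need [ 1.  2. -1.] 1.2 N 1
[[[-2,-1,1],-1.2]]
```

Request:
carry_out(steps=[[[0, 0, 0], 0], [[0, 0, 0], 0], [[0, 0, 0], 0]], jaw=-0.1)

```text
clock: 24.95
tool_pos: [0.4902, -0.0391, 0.0423]
eef_rot: [3.126, 0.005, -1.786]
force: [-0.4, -0.3, -0.2]
opening: 0.0386
```

Request:
carry_out(steps=[[[0, 0, -20], 0], [[0, 0, -40], 0], [[0, 0, -45], 0]])

```text
clock: 25.25
tool_pos: [0.4898, -0.0402, 0.1496]
eef_rot: [3.121, 0.003, -1.787]
force: [0.6, 0.9, 0.4]
opening: 0.0385
```

```bash
python3 -c "
from h import *
settle(2);plan(489,302,150,15)
s=cap('side')
cv2.imwrite('pics/s12.png',cv2.resize(s['color'][120:240,220:400],None,fx=4.4,fy=4.4,interpolation=cv2.INTER_CUBIC)[:,:,::-1])
H=hsv(s);m=(H[...,1]<50)&(H[...,2]>90)
for k in blobs(m,400): 
  q=rect(s,k,.004)
  if 100<q[3]<140 and 160<q[2]<190: print('lid',np.round(q,1),cv2.boundingRect(k))
"
```

```text
at [492.4 -40.4 152.9] -102.4 roll/pitch [179.2   0.3] open 38.3 F [ 1.1  1.1 -0.3] t 25.4 need [ -3. 342.  -3.] 117.4 N 15
[[[-22,5,0],-7.8],[[-23,2,0],-7.8],[[-23,-1,0],-7.8],[[-22,-4,0],-7.8],[[-22,-7,0],-7.8],[[-20,-10,0],-7.8],[[-19,-13,0],-7.8],[[-17,-15,0],-7.8],[[-15,-17,0],-7.8],[[-12,-19,0],-7.8]]
[[[-10,-21,0],-7.8],[[-7,-22,0],-7.8],[[-4,-23,0],-7.8],[[0,-23,0],-7.8],[[3,-23,0],-7.8]]
lid [486.  299.9 177.7 129.4 -75.1] (233, 142, 69, 27)
```

View pics/s12.png

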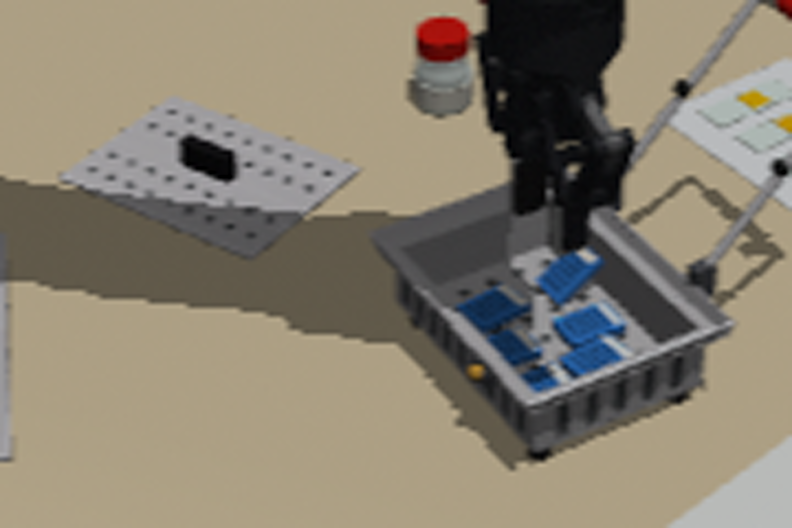

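All six blue cassettes are below the ledge, one of them leaning. The lid hasn't moved. Now I'll go over to the lid.

Request:
carry_out(steps=[[[-22, 5, 0], -7.8], [[-23, 2, 0], -7.8], [[-23, -1, 0], -7.8], [[-22, -4, 0], -7.8], [[-22, -7, 0], -7.8], [[-20, -10, 0], -7.8], [[-19, -13, 0], -7.8], [[-17, -15, 0], -7.8], [[-15, -17, 0], -7.8], [[-12, -19, 0], -7.8]])

```text
clock: 26.4
tool_pos: [0.4815, 0.194, 0.1539]
eef_rot: [-3.139, 0.016, -0.376]
force: [-0.2, -0.3, 0.0]
opening: 0.0384
```

Request:
carry_out(steps=[[[-10, -21, 0], -7.8], [[-7, -22, 0], -7.8], [[-4, -23, 0], -7.8], [[0, -23, 0], -7.8], [[3, -23, 0], -7.8]], newtons=60)

```text
clock: 26.9
tool_pos: [0.4714, 0.3137, 0.1548]
eef_rot: [-3.129, 0.012, 0.334]
force: [-0.3, -1.2, -0.0]
opening: 0.0383
```

```bash
python3 -c "
from h import *
settle(3);plan(487,302,105,14.8)
s=cap('side')
H=hsv(s);m=(H[...,1]<50)&(H[...,2]>90)
for k in blobs(m,400): 
  q=rect(s,k,.004)
  if 200<q[1]<400: print('lid',np.round(q,1),cv2.boundingRect(k))
cv2.imwrite('pics/s13.png',cv2.resize(s['color'][100:240,200:400],None,fx=4,fy=4,interpolation=cv2.INTER_CUBIC)[:,:,::-1])
t=cap('top')
cv2.imwrite('pics/t13.png',cv2.resize(t['color'][110:250,100:360],None,fx=3,fy=3,interpolation=cv2.INTER_CUBIC)[:,:,::-1])
"
```

```text
at [471.2 313.9 154.6] 18.9 roll/pitch [-179.2    0.7] open 38.4 F [-0.6 -0.3 -0.2] t 27.1 need [ 16. -12. -50.] -4.1 N 2
[[[6,8,25],2.1],[[6,8,25],2.1]]
lid [247.9 258.  234.8  81.4  59.5] (193, 173, 30, 55)
lid [486.  299.9 177.5 129.6 -75.2] (233, 144, 69, 35)
lid [1545.3  210.8 2002.4 1745.7  -43.8] (266, 0, 374, 209)
```

View pics/s13.png

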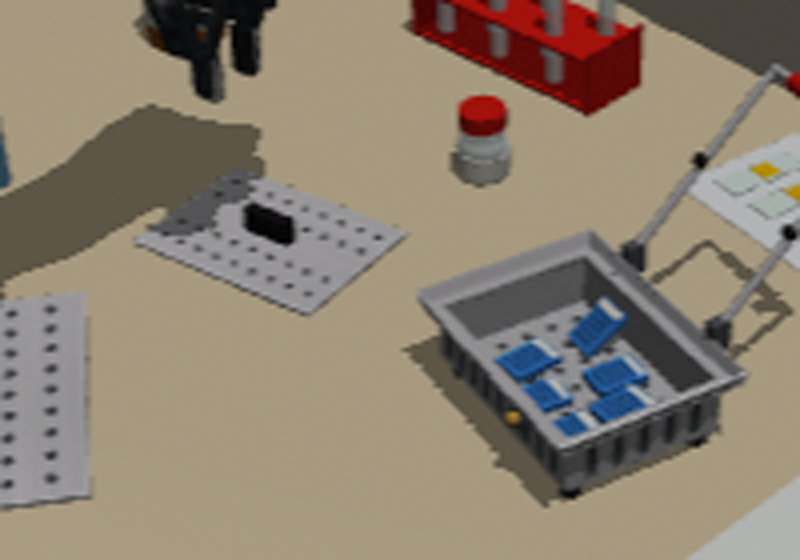

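View pics/t13.png

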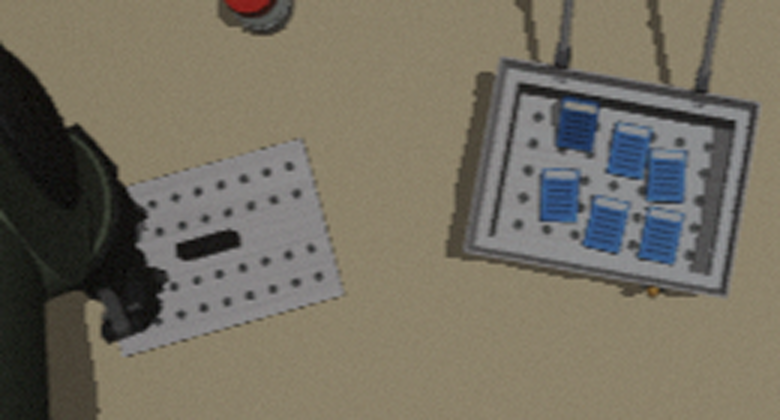

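Both views show six blue cassettes inside the basket. Descending onto the lid handle at top crop (208,245).

Request:
carry_out(steps=[[[12, 16, 46], 4]])

```text
clock: 27.25
tool_pos: [0.4887, 0.3035, 0.1125]
eef_rot: [-3.126, 0.007, 0.256]
force: [2.6, 1.1, -1.3]
opening: 0.0383
```

```bash
python3 -c "
from h import *
settle(3);plan(487,302,60,14.8)
"
```

```text
at [487.  298.8 106.8] 14.5 roll/pitch [-179.5    1. ] open 38.4 F [ 0.5 -0.4  1.3] t 27.4 need [  0.   3. -47.] 0.3 N 2
[[[0,-2,23],-0.2],[[0,-2,23],-0.2]]
```

Request:
carry_out(steps=[[[0, 0, 46], 0]])

```text
clock: 27.5
tool_pos: [0.4891, 0.3003, 0.065]
eef_rot: [-3.13, 0.009, 0.252]
force: [1.5, 1.3, -0.6]
opening: 0.0385
```

```bash
python3 -c "
from h import *
settle(3);plan(487,302,60,14.8)
s=cap('side')
cv2.imwrite('pics/s14.png',cv2.resize(s['color'][110:200,210:330],None,fx=6,fy=6,interpolation=cv2.INTER_CUBIC)[:,:,::-1])
"
```

```text
at [485.1 298.2  60.4] 14.4 roll/pitch [-179.6    1.2] open 38.5 F [-0.4  0.7  0. ] t 27.6 need [ 2.  4. -0.] 0.4 N 1
[[[3,-3,0],-0.4]]
```

View pics/s14.png

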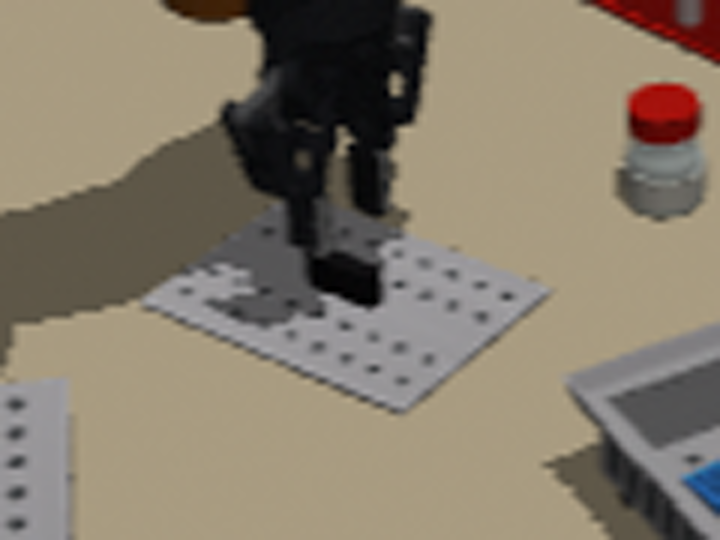

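Request:
carry_out(steps=[[[3, -3, 37], 0]])

```text
clock: 27.8
tool_pos: [0.4907, 0.3042, 0.0303]
eef_rot: [-3.13, 0.01, 0.252]
force: [0.9, 1.5, -0.2]
opening: 0.0385
```

```bash
python3 -c "
from h import *
settle(3);plan(487,302,22,14.8)
s=cap('side')
cv2.imwrite('pics/s15.png',cv2.resize(s['color'][110:200,210:330],None,fx=6,fy=6,interpolation=cv2.INTER_CUBIC)[:,:,::-1])
"
```

```text
at [487.5 302.7  26.1] 14.5 roll/pitch [-179.5    1. ] open 38.3 F [-0.4 -0.3  1. ] t 27.9 need [-0. -1. -4.] 0.3 N 1
[[[-1,1,4],-0.3]]
```

View pics/s15.png

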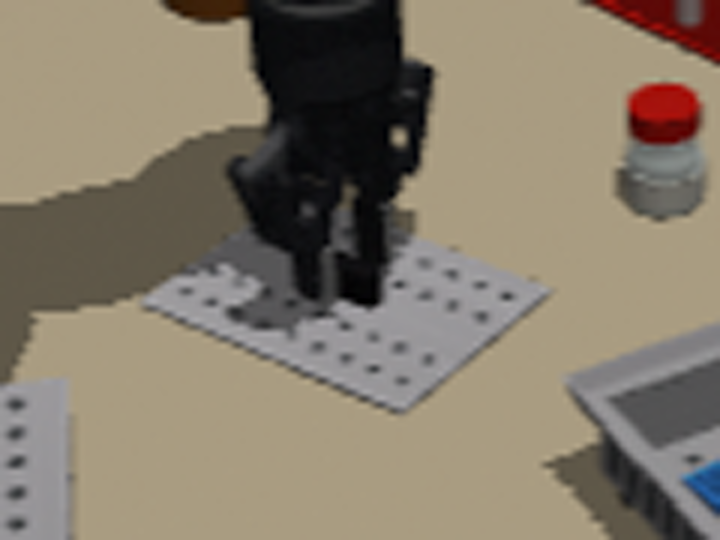

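Request:
carry_out(steps=[[[-1, 1, 4], 0]])

```text
clock: 28.1
tool_pos: [0.4881, 0.3021, 0.0252]
eef_rot: [-3.132, 0.014, 0.252]
force: [-0.6, -0.2, 0.1]
opening: 0.0385
```

Request:
carry_out(steps=[[[0, 0, 0], 0], [[0, 0, 0], 0], [[0, 0, 0], 0], [[0, 0, 0], 0], [[0, 0, 0], 0]], jaw=-1, newtons=80)

```text
clock: 28.6
tool_pos: [0.489, 0.3024, 0.0287]
eef_rot: [-3.131, 0.011, 0.252]
force: [-0.2, -0.1, -3.7]
opening: 0.0095
```

Request:
carry_out(steps=[[[0, 0, -20], 0], [[0, 0, -30], 0], [[0, 0, -40], 0], [[0, 0, -35], 0]])

```text
clock: 29.0
tool_pos: [0.4881, 0.2995, 0.1524]
eef_rot: [-3.135, 0.021, 0.252]
force: [0.5, 1.5, -3.6]
opening: 0.0099
```

```bash
python3 -c "
from h import *
settle(3);plan(527,-5,150,-11)
s=cap('side')
cv2.imwrite('pics/s16.png',cv2.resize(s['color'][70:210,200:340],None,fx=4,fy=4,interpolation=cv2.INTER_CUBIC)[:,:,::-1])
"
```

```text
at [489.  300.4 152.7] 14.4 roll/pitch [-179.5    1. ] open 9.6 F [-0.1  0.1 -3.9] t 29.1 need [  38. -305.   -3.] -25.4 N 7
[[[-6,44,0],3.6],[[-3,44,0],3.6],[[0,44,0],3.6],[[3,44,0],3.6],[[6,44,0],3.6],[[8,43,0],3.6],[[11,43,0],3.6]]
```

View pics/s16.png

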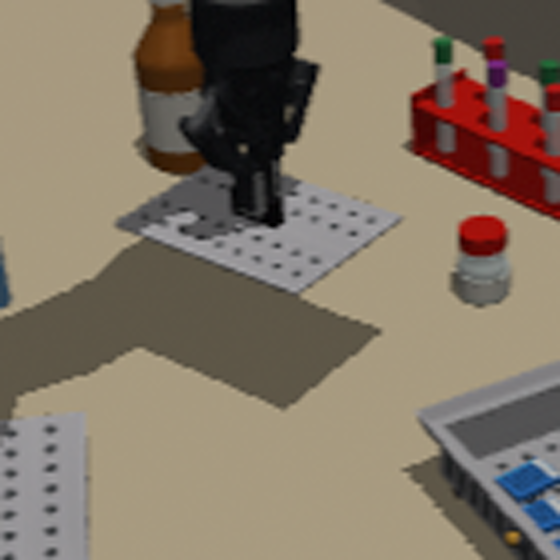

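The lid is lifted level, with the grip at 9.6 mm. Carrying it over.

Request:
carry_out(steps=[[[-5, 35, 0], 3.2], [[-3, 38, 0], 3.2], [[0, 38, 0], 3.2], [[2, 38, 0], 3.2], [[4, 38, 0], 3.2], [[6, 38, 0], 3.2], [[8, 38, 0], 3.2], [[8, 38, 0], 3]])

```text
clock: 30.0
tool_pos: [0.5178, -0.0075, 0.1375]
eef_rot: [3.131, 0.036, -0.196]
force: [1.4, 0.5, -3.2]
opening: 0.0097
```

```bash
python3 -c "
from h import *
settle(4);plan(528,-5,125,-11)
"
```

```text
at [517.8  -6.7 137.7] -11.2 roll/pitch [179.4   2.1] open 9.4 F [ 0.2 -0.1 -3.2] t 30.2 need [ 10.   2. -13.] 0.2 N 1
[[[10,-4,13],-0.2]]
```

Request:
carry_out(steps=[[[10, -4, 15], 0]])

```text
clock: 30.3
tool_pos: [0.5277, -0.0041, 0.1225]
eef_rot: [3.132, 0.036, -0.195]
force: [-1.2, 0.5, -3.4]
opening: 0.0099
```

```bash
python3 -c "
from h import *
settle(4);plan(528,-5,115,-11)
s=cap('side');t=cap('top')
cv2.imwrite('pics/s17.png',cv2.resize(s['color'][120:230,290:400],None,fx=5.4,fy=5.4,interpolation=cv2.INTER_CUBIC)[:,:,::-1])
cv2.imwrite('pics/t17.png',cv2.resize(t['color'][110:220,240:370],None,fx=5,fy=5,interpolation=cv2.INTER_CUBIC)[:,:,::-1])
"
```

```text
at [527.2  -4.1 121.7] -11.1 roll/pitch [179.4   2.2] open 9.8 F [-1.3 -0.1 -2.5] t 30.5 need [ 1. -1. -7.] 0.1 N 1
[[[1,1,7],-0.1]]
```

View pics/s17.png

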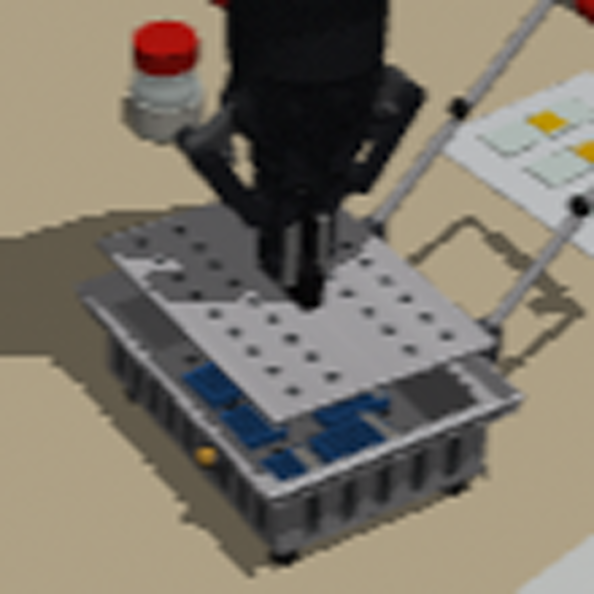

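View pics/t17.png

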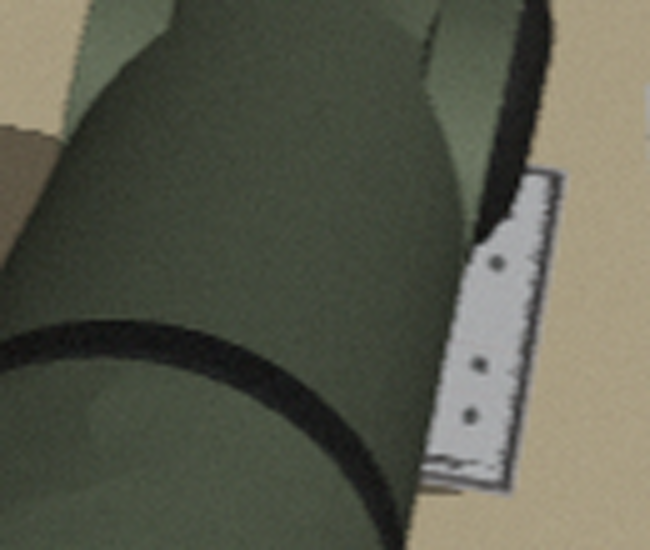

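```bash
python3 -c "
from h import *
s=cap('side')
f=lambda u,v:(u/5.4+290-.4,v/5.4+120-.4)
L=onz(s,*f(98,243),.0995)*1000;F=onz(s,*f(280,420),.0995)*1000;Rr=onz(s,*f(497,338),.0947)*1000
print(L,F,Rr,'c',(L+Rr)/2,np.hypot(*(L-F)[:2]),np.hypot(*(Rr-F)[:2]),np.degrees(np.arctan2((L-F)[1],(L-F)[0]))-90,np.degrees(np.arctan2((Rr-F)[1],(Rr-F)[0])))
# basket rim again
a=[f(*p) for p in((78,290),(272,497),(522,397))]
W=[onz(s,*q,.066)*1000 for q in a];print(W,'bc',(W[0]+W[2])/2,np.hypot(*(W[0]-W[1])[:2]),np.hypot(*(W[2]-W[1])[:2]),np.degrees(np.arctan2((W[0]-W[1])[1],(W[0]-W[1])[0]))-90)
"
```

```text
[478.96703754  86.9961362   99.5       ] [452.26349056 -77.10240619  99.5       ] [575.78796232 -98.05616206  94.7       ] c [527.37749993  -5.53001293  97.1       ] 166.25706311401547 125.28908575644937 -9.24265374584553 -9.627575208163224
[array([473.62876796,  98.60772714,  66.        ]), array([438.89947571, -86.41644498,  66.        ]), array([ 578.78969456, -114.26706773,   66.        ])] bc [526.20923126  -7.8296703   66.        ] 188.2553266370355 142.6356565384312 -10.630801173274335
```

The lid centre by TCP dead-reckoning is within about 2 mm of the basket centre, and its corners agree on average. Lowering it.

Request:
carry_out(steps=[[[2, 1, 15], 0]])

```text
clock: 30.75
tool_pos: [0.5297, -0.0056, 0.1086]
eef_rot: [3.132, 0.034, -0.195]
force: [0.3, 0.2, -4.0]
opening: 0.0093
```

```bash
python3 -c "
from h import *
settle(3);plan(528.5,-4.5,88,-11)
s=cap('side')
cv2.imwrite('pics/s18.png',cv2.resize(s['color'][130:230,290:390],None,fx=6,fy=6,interpolation=cv2.INTER_CUBIC)[:,:,::-1])
"
```

```text
at [528.2  -5.9 106.6] -11.2 roll/pitch [179.4   2.2] open 9.3 F [ 0.7  0.8 -2.7] t 30.9 need [  0.   1. -19.] 0.2 N 1
[[[0,-1,19],-0.2]]
```

View pics/s18.png

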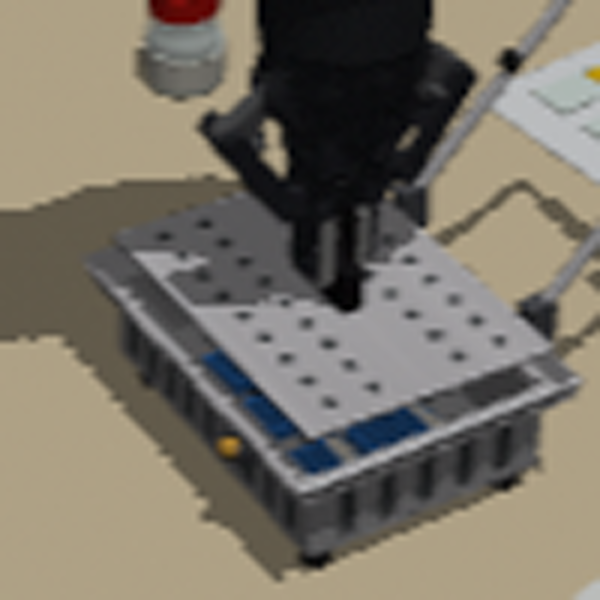

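```bash
python3 -c "
from h import *
s=cap('side')
f=lambda u,v:(u/6+290-.4,v/6+130-.4)
ex=np.array([.982,-.191]);ey=np.array([.191,.982])
for n,p,q,sx,sy in(('L',(115,240),(85,260),-1,1),('F',(310,437),(305,490),-1,-1),('R',(560,350),(582,382),1,-1)):
  l=onz(s,*f(*p),.082-sx*.0013)[:2]*1000-sx*63*ex-sy*87*ey
  b=onz(s,*f(*q),.066)[:2]*1000-sx*71*ex-sy*95.5*ey
  d=l-b;print(n,l,b,'diff basket xy',d@ex,d@ey)
"
```

```text
L [525.17782995 -12.77158787] [525.62430485  -6.88703303] diff basket xy 0.6855116251729774 -5.863909564924416
F [530.16765383  -3.82010465] [528.67756092  -5.94705499] diff basket xy 1.0570237157612132 2.3732729829140125
R [528.93681178  -7.91136223] [527.50518735  -7.93339401] diff basket xy 1.4016471279024703 0.29507547993163075
```

Request:
carry_out(steps=[[[0, -1, 16], 0]])

```text
clock: 31.1
tool_pos: [0.5294, -0.0052, 0.0926]
eef_rot: [3.132, 0.034, -0.196]
force: [-0.2, -0.3, -4.3]
opening: 0.0094
```

```bash
python3 -c "
from h import *
settle(3);plan(528.,-4.5,86,-11)
s=cap('side')
cv2.imwrite('pics/s19.png',cv2.resize(s['color'][130:230,290:390],None,fx=6,fy=6,interpolation=cv2.INTER_CUBIC)[:,:,::-1])
"
```

```text
at [527.9  -5.1  91.1] -11.2 roll/pitch [179.4   2.2] open 9.6 F [-0.2 -0.3 -3.2] t 31.2 need [ 0.  1. -5.] 0.2 N 1
[[[0,-1,5],-0.2]]
```

View pics/s19.png

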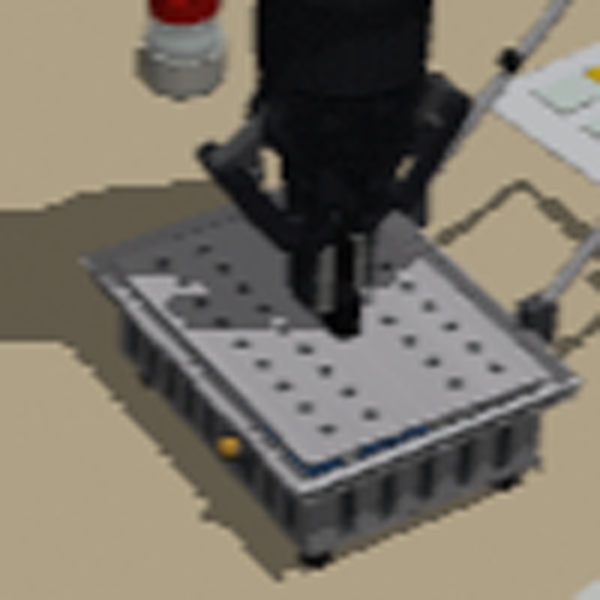

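Request:
carry_out(steps=[[[0, -1, 5], 0]])

```text
clock: 31.4
tool_pos: [0.5288, -0.0044, 0.0875]
eef_rot: [3.131, 0.036, -0.196]
force: [-1.3, -1.7, -0.9]
opening: 0.0093
```

```bash
python3 -c "
from h import *
settle(2);plan(528.,-4.5,86,-11)
"
```

```text
at [528.6  -4.2  86.7] -11.2 roll/pitch [179.4   2.1] open 9.3 F [ 1.7 -0.3 -0.5] t 31.5 need [-1. -0. -1.] 0.2 N 1
[[[0,0,1],-0.2]]
```

The force went from -3.3 N to -0.5 N at the expected seating height, so the lid is resting on the basket. Releasing.

Request:
carry_out(steps=[[[0, 0, 0], 0], [[0, 0, 0], 0], [[0, 0, 0], 0]], jaw=-0.3)

```text
clock: 31.8
tool_pos: [0.529, -0.0042, 0.0875]
eef_rot: [3.132, 0.035, -0.196]
force: [0.1, -0.9, -0.6]
opening: 0.0299
```

Request:
carry_out(steps=[[[0, 0, -10], 0], [[0, 0, -40], 0], [[0, 0, -40], 0], [[0, 0, -40], 0], [[0, 0, -40], 0], [[0, 0, 0], 0]])

```text
clock: 32.4
tool_pos: [0.5346, -0.0047, 0.2672]
eef_rot: [3.131, 0.036, -0.198]
force: [-0.0, -0.3, -1.2]
opening: 0.0299
```

```bash
python3 -c "
from h import *
settle(2);plan(720,-40,260,-11)
s=cap('side')
cv2.imwrite('pics/s20.png',cv2.resize(s['color'][130:230,290:390],None,fx=6,fy=6,interpolation=cv2.INTER_CUBIC)[:,:,::-1])
t=cap('top')
cv2.imwrite('pics/t20.png',cv2.resize(t['color'][110:220,240:370],None,fx=5,fy=5,interpolation=cv2.INTER_CUBIC)[:,:,::-1])
"
```

```text
at [533.   -4.3 263.3] -11.3 roll/pitch [179.3   2.4] open 30.2 F [ 0.  -0.4 -0.5] t 32.5 need [187. -36.  -3.] 0.3 N 5
[[[38,0,1],-0.1],[[38,0,1],-0.1],[[38,0,1],-0.1],[[38,0,1],-0.1],[[38,0,1],-0.1]]
```

View pics/s20.png

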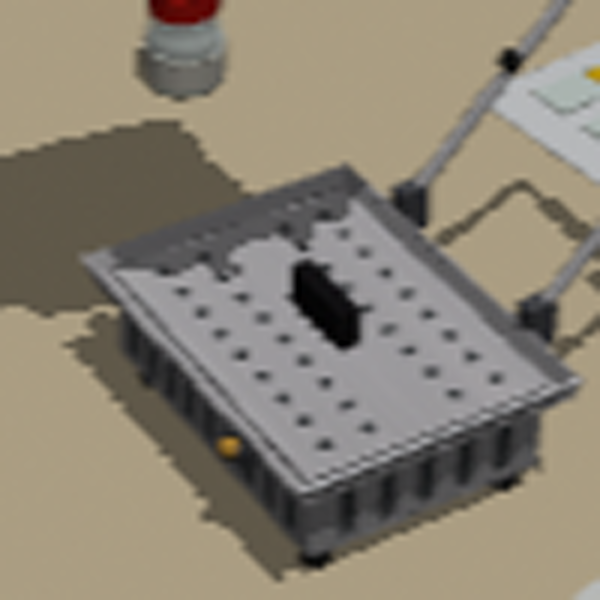

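View pics/t20.png

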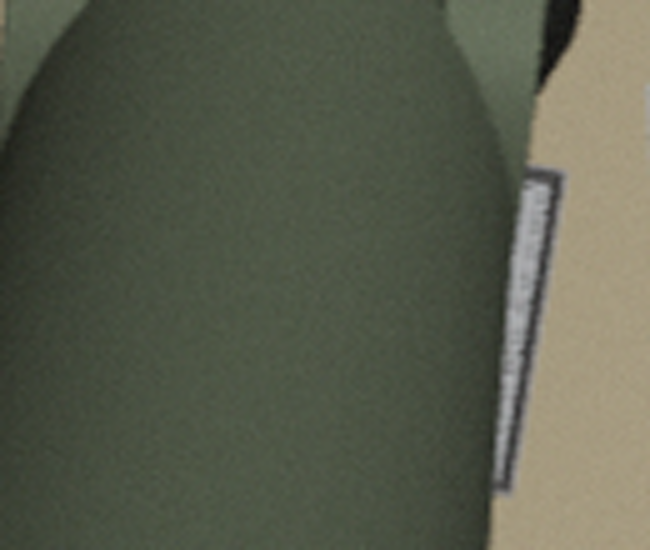

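The lid sits level inside the rim on all sides. Now to the bail: I'll straddle the red grip sleeve.

Request:
carry_out(steps=[[[38, 0, 0], 0], [[38, 0, 0], 0], [[38, 0, 0], 0], [[38, 0, 0], 0], [[38, 0, 0], 0]], jaw=0, newtons=20)

```text
clock: 33.1
tool_pos: [0.7189, -0.0408, 0.246]
eef_rot: [3.128, 0.056, -0.195]
force: [0.1, 1.0, 0.6]
opening: 0.0428
```

```bash
python3 -c "
from h import *
settle(4);plan(721,-40,225,-11)
s=cap('side');t=cap('top')
cv2.imwrite('pics/s21.png',cv2.resize(s['color'][50:200,300:450],None,fx=4,fy=4,interpolation=cv2.INTER_CUBIC)[:,:,::-1])
"
```

```text
at [717.4 -41.1 245.5] -11.2 roll/pitch [179.2   3.2] open 42.6 F [-0.6  0.3  0.1] t 33.3 need [  4.   1. -20.] 0.2 N 1
[[[3,-2,20],-0.2]]
```

View pics/s21.png

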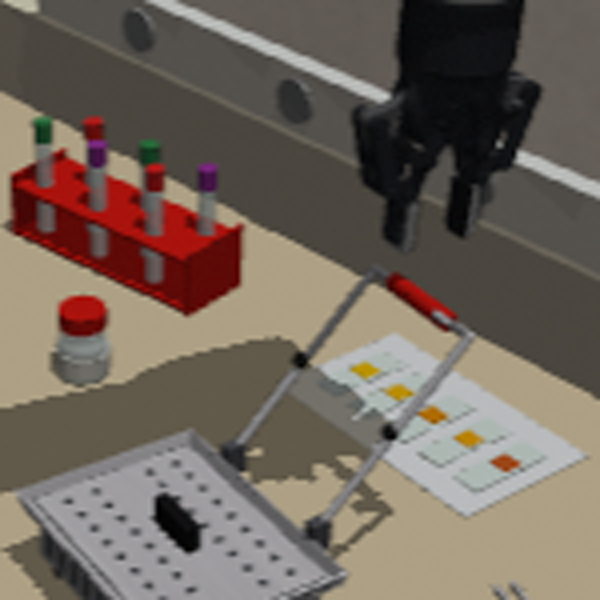

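```bash
python3 -c "
from h import *
s=cap('side');p=r.sense()['tool_pos']
f=lambda q:(proj(s,q)-[300,50])*4
print(f(p),f(p-[0,0,.012]),f([.7198,-.0401,.185]),f([p[0],p[1],.185]))
"
```

```text
[425.13858573 216.08318027] [423.46684682 232.21150001] [418.96403879 297.03589963] [416.60191037 298.44187204]
```

Request:
carry_out(steps=[[[2, -2, 30], 0]])

```text
clock: 33.55
tool_pos: [0.719, -0.039, 0.2216]
eef_rot: [3.13, 0.048, -0.195]
force: [-0.1, 0.1, 0.1]
opening: 0.0424
```

```bash
python3 -c "
from h import *
settle(3);plan(718,-39,188,-11)
s=cap('side');t=cap('top')
cv2.imwrite('pics/s22.png',cv2.resize(s['color'][80:160,360:440],None,fx=7,fy=7,interpolation=cv2.INTER_CUBIC)[:,:,::-1])
"
```

```text
at [716.8 -38.  217.1] -11.2 roll/pitch [179.3   3.2] open 42.6 F [0.1 0.  0.3] t 33.7 need [  1.  -1. -29.] 0.2 N 1
[[[1,1,29],-0.2]]
```

View pics/s22.png

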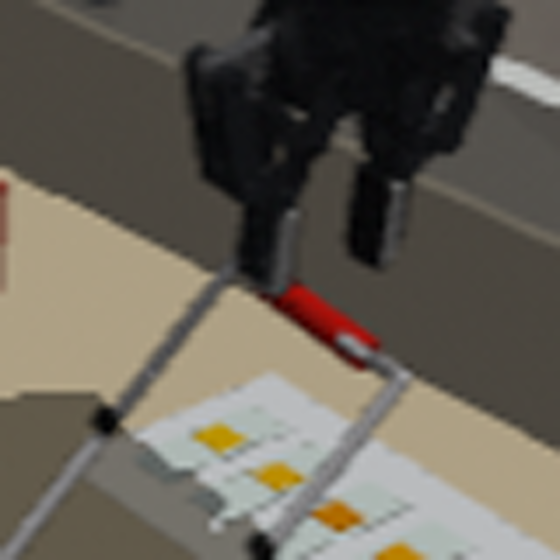

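Request:
carry_out(steps=[[[2, 0, 28], 0]])

```text
clock: 33.9
tool_pos: [0.7204, -0.0395, 0.1956]
eef_rot: [3.13, 0.046, -0.195]
force: [1.0, -0.3, -0.8]
opening: 0.0429
```

```bash
python3 -c "
from h import *
settle(3);plan(718,-39,188,-11)
s=cap('side');t=cap('top')
cv2.imwrite('pics/s23.png',cv2.resize(s['color'][80:160,360:440],None,fx=7,fy=7,interpolation=cv2.INTER_CUBIC)[:,:,::-1])
"
```

```text
at [718.  -39.  191.2] -11.2 roll/pitch [179.3   3.1] open 42.8 F [-0.8 -0.2  1. ] t 34.0 need [ 0.  0. -3.] 0.2 N 1
[[[0,0,3],-0.2]]
```

View pics/s23.png

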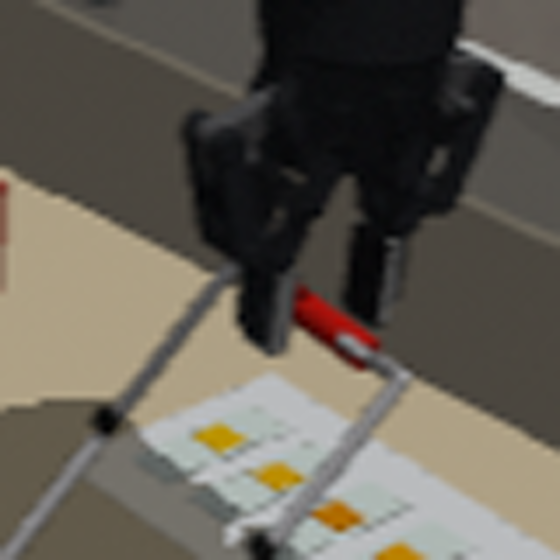

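The sleeve is between the fingers. I'll lower slightly, narrow the cage, then sweep along the arc.

Request:
carry_out(steps=[[[0, 0, 9], 0], [[0, 0, 0], 0], [[0, 0, 0], 0], [[0, 0, 0], 0]], jaw=-0.4)

```text
clock: 34.55
tool_pos: [0.7193, -0.0395, 0.1862]
eef_rot: [3.13, 0.048, -0.195]
force: [-0.6, 0.1, -0.2]
opening: 0.026
```

```bash
cat >> h.py <<'E'
def bail():
    """TCP in basket hinge coords; fit theta"""
    s=r.sense();p=np.array(s['tool_pos'])*1000
    d=p-[607.,-19.8,70]; x=d[0]*.9816-d[1]*.1908; y=d[0]*.1908+d[1]*.9816
    print('tcp hinge x %.1f y %.1f z %.1f'%(x,y,d[2]),'r %.1f th %.2f'%(np.hypot(x,d[2]),np.arctan2(d[2],-x)),'F',np.round(s['force'],1),'rpy',np.round(np.degrees(s['eef_rot']),1),'open',round(s['opening']*1000,1),'t',round(s['clock'],1))
E
python3 -c "
from h import *
settle(2);bail()
s=cap('side');t=cap('top')
cv2.imwrite('pics/s24.png',cv2.resize(s['color'][80:160,360:440],None,fx=7,fy=7,interpolation=cv2.INTER_CUBIC)[:,:,::-1])
"
```

```text
tcp hinge x 114.0 y 2.1 z 116.2 r 162.8 th 2.35 F [ 0.3 -0.   0.6] rpy [179.3   2.8 -11.2] open 25.7 t 34.6
```

View pics/s24.png

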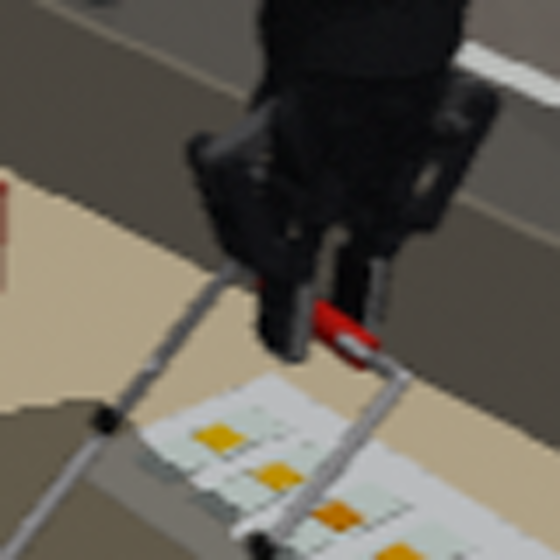

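Request:
carry_out(steps=[[[-16, 0, -13], 0], [[-17, 0, -12], 0], [[-19, 0, -10], 0], [[-20, 0, -8], 0]])

```text
clock: 35.15
tool_pos: [0.651, -0.0262, 0.2324]
eef_rot: [3.128, 0.046, -0.196]
force: [1.4, -0.7, -1.0]
opening: 0.0256
```

```bash
python3 -c "
from h import *
settle(1);bail()
"
```

```text
tcp hinge x 42.5 y 2.2 z 164.0 r 169.4 th 1.82 F [ 2.4 -0.2  3. ] rpy [179.3   2.6 -11.2] open 25.8 t 35.2
```

Request:
carry_out(steps=[[[-4, 0, 9], 0], [[-15, 0, 0], 0], [[-15, 0, 1], 0], [[-16, 0, 1], 0]])

```text
clock: 35.6
tool_pos: [0.6001, -0.0161, 0.2235]
eef_rot: [3.129, 0.042, -0.195]
force: [1.9, 0.5, 0.8]
opening: 0.0256
```

```bash
python3 -c "
from h import *
settle(1);bail()
s=cap('side')
cv2.imwrite('pics/s25.png',cv2.resize(s['color'][80:230,290:440],None,fx=4,fy=4,interpolation=cv2.INTER_CUBIC)[:,:,::-1])
"
```

```text
tcp hinge x -9.7 y 2.3 z 153.4 r 153.7 th 1.51 F [2.  0.3 1.5] rpy [179.3   2.5 -11.2] open 25.4 t 35.6
```

View pics/s25.png

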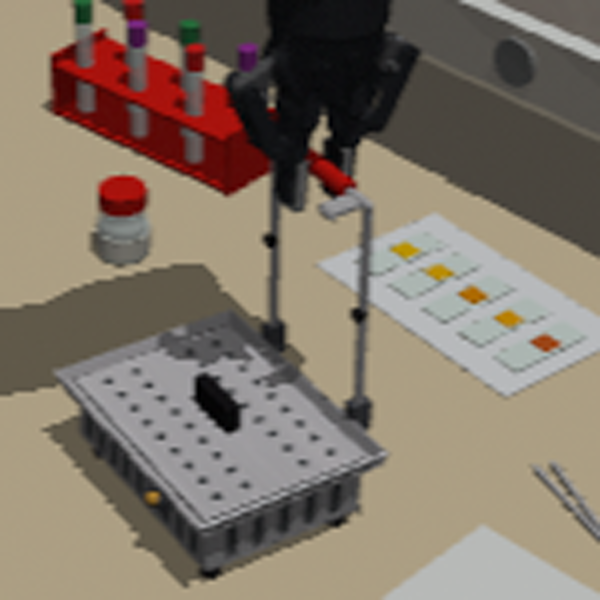

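Request:
carry_out(steps=[[[-19, 0, 1], 0], [[-20, 0, 3], 0], [[-19, 0, 7], 0], [[-18, 0, 9], 0]])

```text
clock: 36.1
tool_pos: [0.5265, -0.0018, 0.2053]
eef_rot: [3.128, 0.04, -0.196]
force: [1.9, 0.7, 0.1]
opening: 0.0254
```

```bash
python3 -c "
from h import *
settle(1);bail()
"
```

```text
tcp hinge x -85.5 y 2.2 z 133.9 r 158.9 th 1.00 F [ 0.5 -0.2 -0.8] rpy [179.2   2.5 -11.2] open 25.8 t 36.1
```

Request:
carry_out(steps=[[[-16, 0, 12], 0], [[-16, 0, 14], 0], [[-11, 0, 13], 0], [[-10, 0, 13], 0]])

```text
clock: 36.55
tool_pos: [0.4719, 0.0086, 0.1523]
eef_rot: [3.128, 0.039, -0.196]
force: [1.7, 0.2, 1.0]
opening: 0.0257
```

```bash
python3 -c "
from h import *
settle(2);bail()
s=cap('side')
cv2.imwrite('pics/s26.png',cv2.resize(s['color'][80:230,290:440],None,fx=4,fy=4,interpolation=cv2.INTER_CUBIC)[:,:,::-1])
"
```

```text
tcp hinge x -139.2 y 1.9 z 81.7 r 161.4 th 0.53 F [ 0.  -0.1  0.5] rpy [179.2   2.4 -11.2] open 26.1 t 36.6
```

View pics/s26.png

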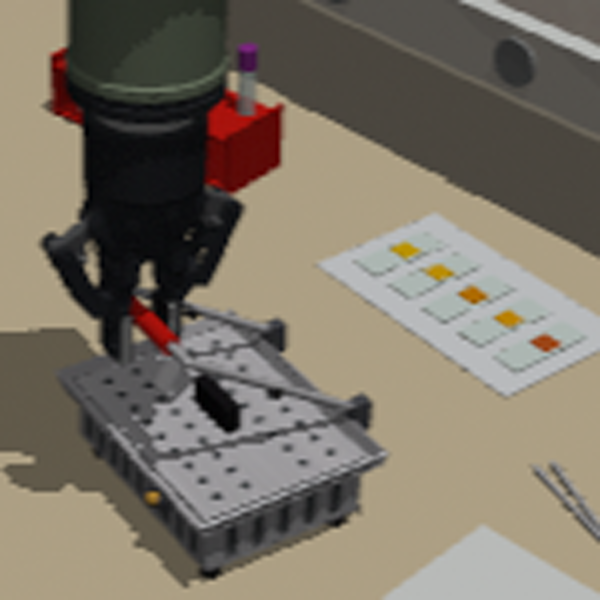

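The bail is at about 0.6 rad. I'll back up, close the fingers and press down from above.

Request:
carry_out(steps=[[[0, 0, -25], 0], [[0, 0, -30], 0]])

```text
clock: 36.9
tool_pos: [0.4747, 0.008, 0.2072]
eef_rot: [3.124, 0.044, -0.197]
force: [0.3, 1.7, -0.0]
opening: 0.0257
```

Request:
carry_out(steps=[[[0, 0, 0], 0], [[0, 0, 0], 0], [[0, 0, 0], 0]], jaw=-1)

```text
clock: 37.2
tool_pos: [0.4788, 0.0076, 0.2112]
eef_rot: [3.126, 0.038, -0.198]
force: [0.1, -0.6, -0.2]
opening: -0.0004
```

```bash
python3 -c "
from h import *
settle(2);bail()
s=cap('side')
cv2.imwrite('pics/s27.png',cv2.resize(s['color'][80:230,290:440],None,fx=4,fy=4,interpolation=cv2.INTER_CUBIC)[:,:,::-1])
"
```

```text
tcp hinge x -131.5 y 2.3 z 140.8 r 192.6 th 0.82 F [-0.6  0.2  0.1] rpy [179.1   2.2 -11.3] open 0.0 t 37.3
```

View pics/s27.png

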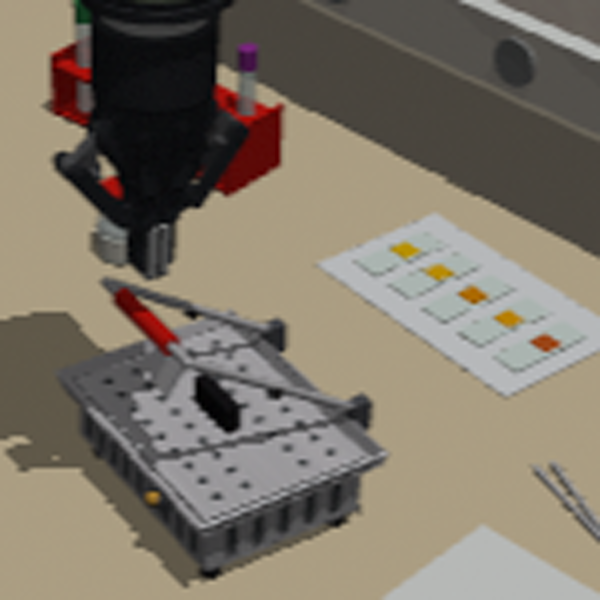

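Request:
carry_out(steps=[[[-3, 0, 24], 0], [[-9, 0, 18], 0], [[-9, 0, 20], 0]])

```text
clock: 37.65
tool_pos: [0.4563, 0.0111, 0.1486]
eef_rot: [3.126, 0.036, -0.198]
force: [0.5, 0.6, 0.3]
opening: 0.0002
```

```bash
python3 -c "
from h import *
settle(2);bail()
s=cap('side')
cv2.imwrite('pics/s28.png',cv2.resize(s['color'][80:230,290:440],None,fx=4,fy=4,interpolation=cv2.INTER_CUBIC)[:,:,::-1])
"
```

```text
tcp hinge x -155.6 y 1.2 z 77.5 r 173.8 th 0.46 F [ 0.1 -0.4  0.7] rpy [179.    2.3 -11.3] open -0.0 t 37.8
```

View pics/s28.png

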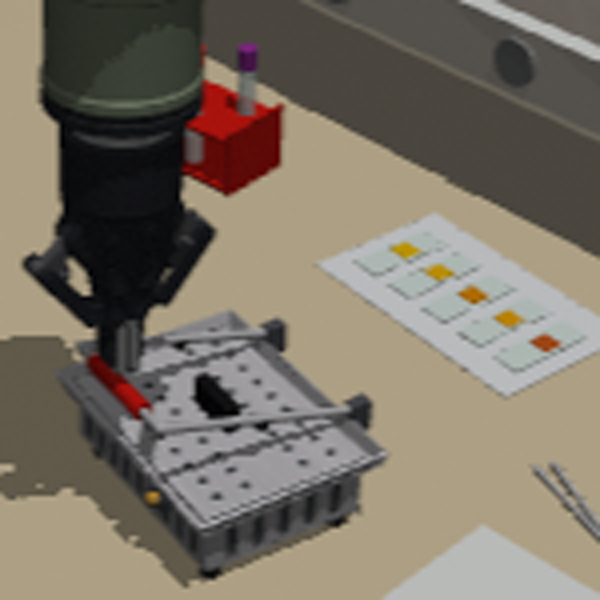

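Request:
carry_out(steps=[[[-1, 0, 16], 0], [[-1, 0, 16], 0]])

```text
clock: 38.0
tool_pos: [0.4555, 0.0111, 0.119]
eef_rot: [3.127, 0.034, -0.198]
force: [0.2, -0.7, -0.4]
opening: 0.0002
```

```bash
python3 -c "
from h import *
settle(2);bail()
s=cap('side')
cv2.imwrite('pics/s29.png',cv2.resize(s['color'][80:230,290:440],None,fx=4,fy=4,interpolation=cv2.INTER_CUBIC)[:,:,::-1])
"
```

```text
tcp hinge x -155.5 y 1.1 z 48.1 r 162.7 th 0.30 F [0.6 1.  0.4] rpy [179.1   2.1 -11.4] open 0.3 t 38.1
```

View pics/s29.png

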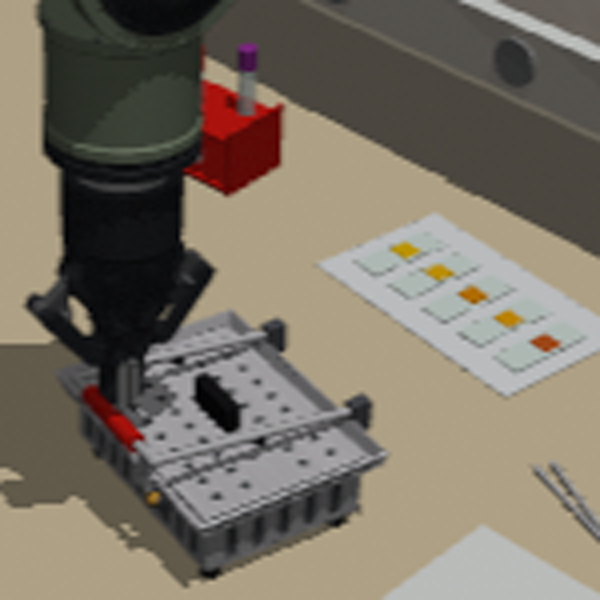

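Request:
carry_out(steps=[[[0, 0, -14], 0], [[-7, 0, 0], 0]])

```text
clock: 38.35
tool_pos: [0.4502, 0.0119, 0.1353]
eef_rot: [3.126, 0.034, -0.199]
force: [-0.3, 0.5, -0.0]
opening: -0.0001
```

```bash
python3 -c "
from h import *
settle(2);bail()
"
```

```text
tcp hinge x -161.9 y 1.2 z 64.1 r 174.2 th 0.38 F [-0.4  0.4  0.5] rpy [179.1   2.1 -11.4] open -0.1 t 38.5
```

Now press down in steps, watching the force.

Request:
carry_out(steps=[[[0, 0, 14], 0], [[0, 0, 10], 0]])

```text
clock: 38.65
tool_pos: [0.4482, 0.0127, 0.1108]
eef_rot: [3.128, 0.033, -0.198]
force: [0.2, 0.7, 0.4]
opening: 0.0002
```

```bash
python3 -c "
from h import *
settle(2);bail()
"
```

```text
tcp hinge x -162.5 y 1.2 z 40.3 r 167.4 th 0.24 F [ 0.1 -1.   0.5] rpy [179.2   2.  -11.3] open -0.0 t 38.8
```

Request:
carry_out(steps=[[[-1, 0, 10], 0]])

```text
clock: 38.85
tool_pos: [0.4472, 0.0125, 0.1008]
eef_rot: [3.128, 0.033, -0.198]
force: [2.1, -0.8, 3.5]
opening: 0.0001
```

```bash
python3 -c "
from h import *
settle(2);bail()
s=cap('side')
cv2.imwrite('pics/s30.png',cv2.resize(s['color'][80:230,290:440],None,fx=4,fy=4,interpolation=cv2.INTER_CUBIC)[:,:,::-1])
"
```

```text
tcp hinge x -164.3 y 1.0 z 29.5 r 166.9 th 0.18 F [-0.3 -0.5 -0.1] rpy [179.1   2.1 -11.3] open 0.4 t 39.0
```

View pics/s30.png

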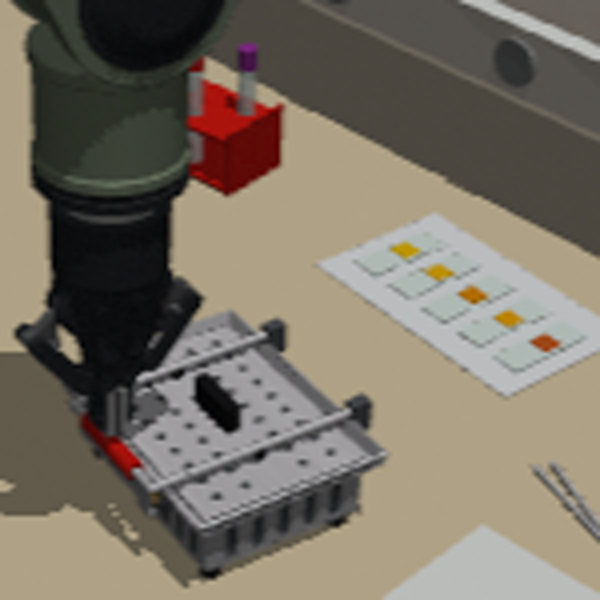

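Request:
carry_out(steps=[[[0, 0, 8], 0]])

```text
clock: 39.1
tool_pos: [0.4462, 0.0124, 0.0923]
eef_rot: [3.127, 0.035, -0.198]
force: [0.8, -0.5, 0.3]
opening: -0.0001
```

```bash
python3 -c "
from h import *
for i in range(3): bail();settle(1)
bail()
"
```

```text
tcp hinge x -163.9 y 0.9 z 22.3 r 165.5 th 0.14 F [ 0.8 -0.5  0.3] rpy [179.2   2.  -11.4] open -0.1 t 39.1
tcp hinge x -164.5 y 0.8 z 21.0 r 165.8 th 0.13 F [0.6 0.1 3.5] rpy [179.1   2.1 -11.3] open -0.0 t 39.1
tcp hinge x -164.5 y 0.8 z 21.4 r 165.9 th 0.13 F [ 0.1 -0.6 -0.5] rpy [179.1   2.1 -11.4] open -0.1 t 39.2
tcp hinge x -164.6 y 0.7 z 21.7 r 166.0 th 0.13 F [0.1 0.2 1.1] rpy [179.1   2.1 -11.4] open 0.3 t 39.2
```

Request:
carry_out(steps=[[[0, 0, 4], 0]])

```text
clock: 39.35
tool_pos: [0.4463, 0.0122, 0.0889]
eef_rot: [3.128, 0.035, -0.199]
force: [-19.8, 0.7, 128.5]
opening: -0.0006
```

```bash
python3 -c "
from h import *
for i in range(3): bail();settle(1)
"
```

```text
tcp hinge x -163.8 y 0.8 z 18.9 r 164.9 th 0.11 F [-19.8   0.7 128.5] rpy [179.2   2.  -11.4] open -0.6 t 39.4
tcp hinge x -163.9 y 0.8 z 19.3 r 165.1 th 0.12 F [-17.4   1.   89.4] rpy [179.2   2.  -11.4] open -0.0 t 39.4
tcp hinge x -164.0 y 0.7 z 19.6 r 165.2 th 0.12 F [-12.1   0.9  73.5] rpy [179.2   2.  -11.4] open 0.3 t 39.5
```

The last press hit the hard stop, and the wrist reading reached 128.5 N, above the 120 N limit. I'm backing off at once.

Request:
carry_out(steps=[[[0, 0, -10], 0], [[0, 0, -30], 0], [[0, 0, -40], 0], [[0, 0, -40], 0], [[0, 0, -40], 0]])

```text
clock: 40.0
tool_pos: [0.4498, 0.0122, 0.2524]
eef_rot: [3.125, 0.042, -0.201]
force: [0.7, 0.6, -0.3]
opening: -0.0001
```

```bash
python3 -c "
from h import *
settle(2);bail();plan(400,330,250,20)
"
```

```text
tcp hinge x -158.2 y 2.1 z 185.0 r 243.4 th 0.86 F [ 1.1  0.2 -0.4] rpy [179.3   2.  -11.5] open 0.2 t 40.1
at [452.1  12.5 255. ] -11.5 roll/pitch [179.3   2. ] open 0.2 F [ 1.1  0.2 -0.4] t 40.1 need [-52. 318.  -5.] 31.5 N 8
[[[-14,-38,1],-3.9],[[-12,-38,1],-3.9],[[-9,-39,1],-3.9],[[-6,-40,1],-3.9],[[-4,-40,1],-3.9],[[-1,-40,1],-3.9],[[2,-40,1],-3.9],[[5,-40,1],-3.9]]
```

Request:
carry_out(steps=[[[-12, -38, 0], -3.9], [[-10, -38, 0], -3.9], [[-7, -39, 0], -3.9], [[-4, -40, 0], -3.9], [[-2, -40, 0], -3.9], [[0, -40, 0], -3.9], [[2, -40, 0], -3.9], [[5, -40, 0], -3.9]])

```text
clock: 40.9
tool_pos: [0.408, 0.3361, 0.2548]
eef_rot: [-3.133, 0.034, 0.356]
force: [0.9, -0.2, 0.2]
opening: 0.0
```

```bash
python3 -c "
from h import *
settle(2)
s=cap('side');t=cap('top')
cv2.imwrite('pics/s31.png',cv2.resize(s['color'][100:310,290:490],None,fx=2.8,fy=2.8,interpolation=cv2.INTER_CUBIC)[:,:,::-1])
cv2.imwrite('pics/sb31.png',cv2.resize(s['color'][140:230,295:395],None,fx=6.5,fy=6.5,interpolation=cv2.INTER_CUBIC)[:,:,::-1])
cv2.imwrite('pics/t31.png',cv2.resize(t['color'][110:230,240:370],None,fx=5,fy=5,interpolation=cv2.INTER_CUBIC)[:,:,::-1])
R=[]
for c in(t,s):
  H=hsv(c);m=((H[...,0]<6)|(H[...,0]>174))&(H[...,1]>150)&(H[...,2]>60)
  for k in blobs(m,15):
    (u,v),wh,a=cv2.minAreaRect(k)
    if 290<u<360 and v>150: R.append((u,v)); print((u,v),wh)
if len(R)==2: print(tri(t,R[0],s,R[1]))
for q,b in cassettes(s)+cassettes(s,yel=True): print(np.round(q,1),b)
"
```

```text
(297.29998779296875, 205.09999084472656) (29.247772216796875, 5.99266242980957)
(316.9705810546875, 190.61764526367188) (19.171171188354492, 4.5069074630737305)
(array([0.44758851, 0.01300269, 0.06962472]), np.float64(0.00040043807860802697))
[ 418.2 -610.5   73.6   10.9   27.6] (513, 357, 8, 35)
[ 442.7 -380.2   38.8   30.3  -28.2] (421, 289, 20, 14)
[ 505.3 -375.4   39.9   29.1  -14.7] (436, 274, 21, 14)
[ 435.1 -295.1   38.7   28.7  -16.8] (390, 270, 20, 13)
```

View pics/sb31.png

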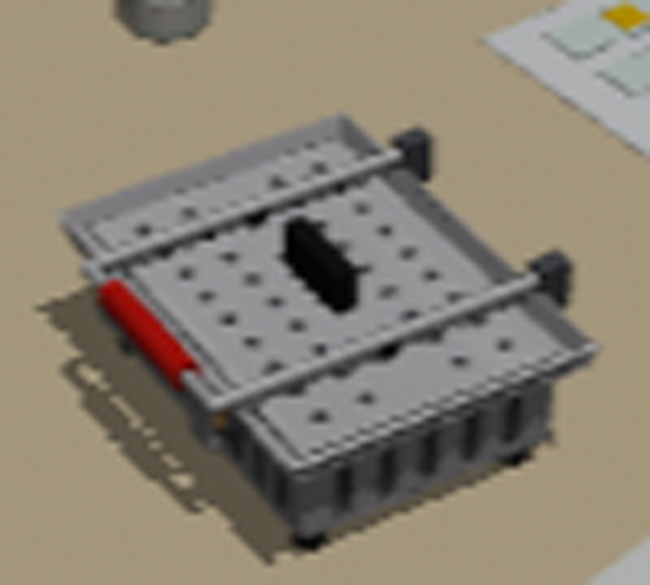

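View pics/t31.png

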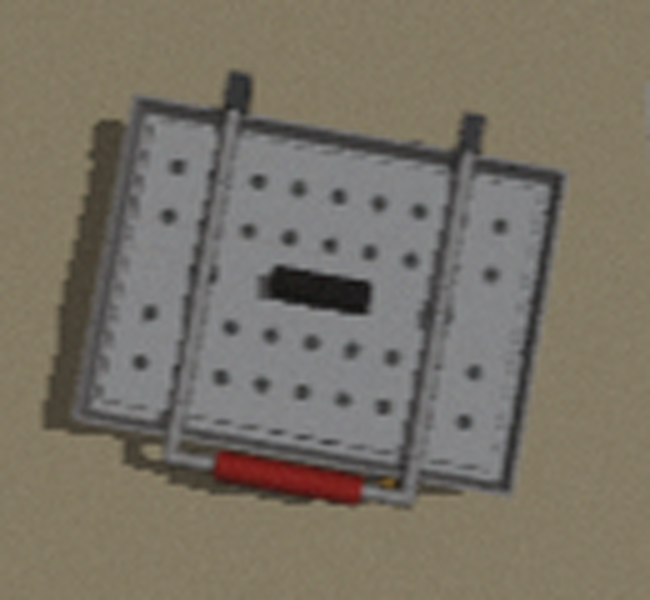

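View pics/s31.png

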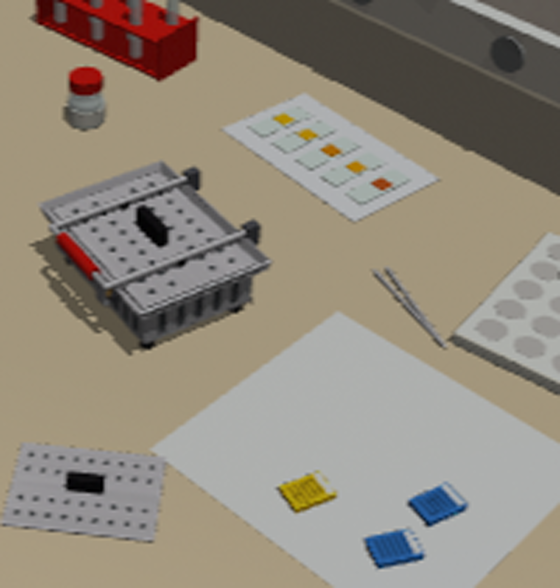

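The bail grip triangulates to z = 69.6 mm, against 70 mm when shut. The lid is seated centrally, two spare blue cassettes and the yellow one are where they were, and the jar is standing. Handing in.

```bash
python3 -c "
from h import *
print(r.hand_in())"
```

```text
the job is handed in; nothing more can be done
None
```

The scene is finished as asked, but the run may be judged a failure because I went over the wrist force limit once. While checking that the bail was caught, my last 4 mm press met the hard stop and the wrist read 128.5 N for a moment; the limit is 120 N. I backed off straight away, but that reading was real.

- **Cassettes:** I put four blue ones in with the two already there. Both views showed six below the ledge before the lid went on. One of the six leans on the back wall.
- **Left on the bench:** two spare blue cassettes and the yellow one did not move, and the jar is still standing.
- **Lid:** it went on at the expected seating height. It looks level inside the rim from both cameras, though I judged this by eye and did not measure the final offset.
- **Bail:** it is shut. The grip measures 69.6 mm above the bench, against 70 mm when caught. I have no direct reading of the catch itself.
- **Missed grasps:** two of my attempts to pick up cassettes closed over the top of them. One of those cassettes shifted about 1 cm, and both were then picked up properly.

The robot was clear of everything when I handed in, at about 41 s of the 210 s allowed.

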